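# Change the batch in the warming drawer and set its thermostat

### The job

The grey end plugs in the warming drawer are cured: pull the drawer open, lift them out into the aluminium tray, and lay every newly treaded pedal block from the cart flat on the drawer's floor, none on top of another. Push the drawer fully home, and then turn the thermostat knob until its white pointer stands at the red tab on the scale. Leave the kickstand foot, pump adaptor and tyre lever where they are.

Things in the scene. Friction and masses are not known exactly. Their poses are not given: they have to be found in the camera images.
- oven: low warming drawer (curing oven): white sheet-steel box with steel top plate, fixed to the cart, 260 (x, front to back) x 320 (y) x 100 mm high. Origin: centre of its underside on the cart top; x axis points from front to back, so the drawer comes out along -x; z up. The thermostat is on the top plate at x -65, y +85 mm
- drawer (a joint): how far the drawer is out, m: 0 fully home (stop), 0.16 fully out (stop). Slides along the oven's -x with a light drag (about 2 N) and stays where it is left
- drawer_handle (a point): middle of the drawer's steel handle bar: 12 mm thick, 130 mm long along y, 70 mm above the cart top, its centre 42 mm before the front panel's face, on two posts 6 mm in from its ends. Panel 12 mm thick, top edge 92 mm above the cart top; when shut its face lies 10 mm before the oven's front edge. Axes as the oven's
- drawer_in (a point): centre of the drawer's inner floor, moving with the drawer; floor 24 mm above the cart top. Axes as the oven's. Inside 220 (x) x 280 (y) mm, walls 40 mm high; inner face of the front panel 110 mm before this point. What is still under the oven's top plate (its front edge 130 mm before the oven's origin) cannot be reached from above
- dial (a joint): angle of the thermostat knob, rad, growing clockwise seen from above; 0 to 4.71 (stops at both ends). Stiff (0.05 N m), stays where it is left
- dial_grip (a point): on the knob's axis at the height to grip, 131 mm above the cart top. Black knob: round skirt 56 mm across, 10 mm high, and across it a straight wing 52 long x 14 wide x 22 mm high, top 134 mm above the cart top. x axis: along the wing to the end with the white line (the pointer); z up. At dial = 0 x points 135 degrees counter-clockwise (from above) from the oven's x axis
- dial_pointer (a point): point on the pointer's line 36 mm from the knob's axis, at the edge of the scale; turns with the knob
- set_tab (a joint): angle of the red set tab on the scale, same zero and direction as the dial: the pointer is at the tab when dial = set_tab. The tab is stiff and stays put
- tab_tip (a point): inner tip of the red set tab, 36 mm from the knob's axis. The tab is a red finger 20 mm long x 6 mm wide lying low over the white scale plate (100 mm across)
- tray: loose open aluminium tray, 200 (x) x 150 (y) x 25 mm high, walls and floor 3 mm, 0.6 kg; origin: centre of its underside
- block1: rubber bicycle pedal block, black with a newly bonded ribbed red-brown tread on top, 80 (x) x 26 (y) x 22 (z) mm, about 50 g; origin at its centre. Lies on the cart. Two to four blocks; an absent one is not reported. A fixed green cashbox, 83 mm high, stands on the cart 90 mm or more beyond them (+x)
- block2: rubber bicycle pedal block, black with a newly bonded ribbed red-brown tread on top, 80 (x) x 26 (y) x 22 (z) mm, about 50 g; origin at its centre. Lies on the cart. Two to four blocks; an absent one is not reported. A fixed green cashbox, 83 mm high, stands on the cart 90 mm or more beyond them (+x)
- block3: rubber bicycle pedal block, black with a newly bonded ribbed red-brown tread on top, 80 (x) x 26 (y) x 22 (z) mm, about 50 g; origin at its centre. Lies on the cart. Two to four blocks; an absent one is not reported. A fixed green cashbox, 83 mm high, stands on the cart 90 mm or more beyond them (+x)
- block4: rubber bicycle pedal block, black with a newly bonded ribbed red-brown tread on top, 80 (x) x 26 (y) x 22 (z) mm, about 50 g; origin at its centre. Lies on the cart. Two to four blocks; an absent one is not reported. A fixed green cashbox, 83 mm high, stands on the cart 90 mm or more beyond them (+x)
- plug1: grey rubber handlebar end plug, cured; at the start in the shut drawer standing on its flange. Flange 32 mm across x 8 mm thick, stem 20 mm across, 34 mm tall in all, 25 g; origin: centre of the flange's flat face, z axis along the stem. One or two, an absent one is not reported
- plug2: grey rubber handlebar end plug, cured; at the start in the shut drawer standing on its flange. Flange 32 mm across x 8 mm thick, stem 20 mm across, 34 mm tall in all, 25 g; origin: centre of the flange's flat face, z axis along the stem. One or two, an absent one is not reported
- tyre_lever: orange plastic tyre lever, 116 x 20 x 10 mm, lying; bystander
- kickstand_foot: chrome kickstand foot, 103 x 28 x 16 mm, lying; bystander
- pump_adaptor: copper pump adaptor, 22 mm across x 30 mm tall, standing; bystander
There are look-alikes about, which are no part of the job. Leave any blue or yellow look-alike of the block3 alone.

How it is judged:
On the way, in this order (a step that is already met when the one before it is completed fails the run):
1. the drawer is pulled open (at least 8 cm) (value of joint drawer above 0.08 m), for 0.2 s.
2. all plugs lie in the tray and all pedal blocks lie flat in the drawer (x of block1 in the frame of drawer_in between -0.11 and 0.11 m and y of block1 in the frame of drawer_in between -0.14 and 0.14 m and z of block1 in the frame of drawer_in between 0 and 0.022 m and linear speed of each of block1, block2, block3, block4, plug1, plug2 below 0.03 m/s and x of block2 in the frame of drawer_in between -0.11 and 0.11 m and y of block2 in the frame of drawer_in between -0.14 and 0.14 m and z of block2 in the frame of drawer_in between 0 and 0.022 m and x of block3 in the frame of drawer_in between -0.11 and 0.11 m and y of block3 in the frame of drawer_in between -0.14 and 0.14 m and z of block3 in the frame of drawer_in between 0 and 0.022 m and x of block4 in the frame of drawer_in between -0.11 and 0.11 m and y of block4 in the frame of drawer_in between -0.14 and 0.14 m and z of block4 in the frame of drawer_in between 0 and 0.022 m and x of plug1 in the frame of tray between -0.1 and 0.1 m and y of plug1 in the frame of tray between -0.075 and 0.075 m and z of plug1 in the frame of tray between 0 and 0.035 m and x of plug2 in the frame of tray between -0.1 and 0.1 m and y of plug2 in the frame of tray between -0.075 and 0.075 m and z of plug2 in the frame of tray between 0 and 0.035 m), for 0.2 s.
3. the drawer is pushed fully home with the blocks in it (x of block1 in the frame of drawer_in between -0.11 and 0.11 m and y of block1 in the frame of drawer_in between -0.14 and 0.14 m and z of block1 in the frame of drawer_in between 0 and 0.022 m and linear speed of each of block1, block2, block3, block4 below 0.03 m/s and x of block2 in the frame of drawer_in between -0.11 and 0.11 m and y of block2 in the frame of drawer_in between -0.14 and 0.14 m and z of block2 in the frame of drawer_in between 0 and 0.022 m and x of block3 in the frame of drawer_in between -0.11 and 0.11 m and y of block3 in the frame of drawer_in between -0.14 and 0.14 m and z of block3 in the frame of drawer_in between 0 and 0.022 m and x of block4 in the frame of drawer_in between -0.11 and 0.11 m and y of block4 in the frame of drawer_in between -0.14 and 0.14 m and z of block4 in the frame of drawer_in between 0 and 0.022 m and value of joint drawer below 0.006 m), for 0.2 s.
4. then the thermostat pointer is turned to the red tab (value of joint drawer below 0.006 m and distance between dial_pointer and tab_tip below 0.005 m), for 0.2 s.
At the end, for the whole second after the job is handed in: every plug present lies in the tray, every pedal block present lies at rest on the drawer's floor (not on end, not on another: its centre less than 22 mm above the floor), the drawer is within 6 mm of fully home, and the pointer is within 5 mm along the scale (8 degrees) of the red tab (all of step 2 and all of step 4 and velocity of joint dial between -0.05 and 0.05 rad/s); the robot touches nothing.
It fails at once if the tyre lever is moved more than 3 cm (distance of tyre_lever from where it was at the start of the episode above 0.03 m).
It fails at once if the kickstand foot is moved more than 3 cm (distance of kickstand_foot from where it was at the start of the episode above 0.03 m).
It fails at once if the pump adaptor is moved more than 3 cm (distance of pump_adaptor from where it was at the start of the episode above 0.03 m).
Of block1, block2, block3, block4 only 2 to 4 are there at a start; the rules pass over those that are not, and their reading is None.
Of plug1, plug2 only 1 to 2 are there at a start; the rules pass over those that are not, and their reading is None.
At some moment in a run one of block1, block2, block3, block4 may be knocked a few centimetres aside while the robot is not near it.
Once in a run the grip may slacken for a moment while it holds something.
It also fails if it takes over 210 s, if anything falls off the work surface, if the arm or the gripper's body presses on something with over 40 N, if the wrist force passes 120 N, or if a joint passes its speed limit or range.

### The arm

A 6-joint arm with a two-finger parallel gripper is mounted at the origin on the work surface. World frame = base frame: x ahead of the robot, y to its left, z up, the work surface at z = 0. Lengths are in m, angles in rad, forces in N, time in s.
With the tool pointing down it reaches from about 0.375 to 0.9 m from the base axis. Payload 3.1 kg.
Tool frame: the origin (TCP) lies midway between the tips of the shut fingers; the grasp point (between the pads) lies 19 mm behind it (manip.hold_point_z is the distance from the TCP to the grasp point, in m); x points along the fingers, y is the direction in which the jaws open and shut, and the axes are right-handed (so a half turn about x gives the same grasp; the last joint's range is limited). The gripper opens to 85 mm and grips with 20 to 120 N. Pads are 22 mm wide; open, the fingers measure 114 mm over their backs; the gripper's body (76 mm by 85 mm) begins 54 mm behind the grasp point. The pads swing forward as they close: fully open they stand 13 mm farther back than shut.
Start: joints at [-1.355, 0.527, 1.433, -0, 1.181, -0.178], TCP at [0.24, -0.577, 0.231] pointing down, gripper open.
Joint ranges: [-3.08, 3.08], [-0.75, 2.2], [0.22, 2.44], [-1.43, 4.57], [0, 2.65], [-2.85, 2.85]. Speed limits (rad/s): [2.79, 2.79, 3.14, 3.14, 3.14, 3.14].

### API

Orientations are given as a unit quaternion [x, y, z, w].
In Python, from station import manip, snapshot gives the robot as it stands.
- The arm moves only by the shell command python3 -m crank 'ROWS' [FORCE]. ROWS is JSON, a list of rows, each a list of 5 numbers: the finger opening in m, from 0 to 0.0854, then the shift along the tool's x, y, z in m, then the turn about the tool's x in rad. In form: [[grip, tx, ty, tz, yaw], ...]. A call has 1 to 5 rows; each row shifts and turns the commanded pose from where the row before left it, along the tool's axes as they then stand; what a row does not reach is not made up. A row lasts 1/10 s, in which the tool goes at most 50 mm and 8.59 degrees, less where a joint would pass 70% of its speed; a pose out of reach is approached as far as the arm can. A call is refused whole if a number of a shift passes 0.05 or a number of a turn 0.15, either way. A call with a gripper value outside its range is refused whole. The fingers move at their own pace and stop on an object; FORCE is the grip in N (left out, the last holds). Time passes only in rows, so rows that do not move let the fingers close. It gives the time, the measured TCP pose, the force and the opening at its end, in the units of the state.
- manip.sense(): the state, without advancing time (a new reading comes with each control period).
- snapshot(name): name is "scene" or "side" or "wrist"; returns a dict with "image" (480x640x3 uint8, blue, green, red), "range_z" (480x640 float32, m along the optical axis (not along the pixel's ray), 0 where there is no reading), "vertical_fov" (degrees; the focal length in pixels is half the picture's height over the tangent of half this angle, whatever the lens; pixels are square), "cx", "cy" (the principal point, pixels), "extrinsics" (4x4, takes a point from world to camera coordinates); the wrist camera has in their place "T_tool_cam" (4x4, takes a point from camera to tool coordinates, whose origin is the TCP and whose axes are the tool frame's). Camera axes: x right, y up, looking along -z (the intrinsics and any distortion apply to the point x, -y, -z); pixel columns grow to the right and rows downward; lengths in m; the calibration is good to about 2 mm. A picture is of the moment at which its call begins: read the wrist's pose just before it.
- manip.sign_off(): hands the job in, once; it reports no verdict.
The state is a dict: "t": time; "q": joint angles; "qd": joint speeds; "tau": joint torques, N m; "tcp_pos": TCP position; "tool_rot": TCP orientation; "force": force on the tool from outside, world axes, zero at the start; "ft_torque": the same for the moment, N m; "finger_gap": opening from 0.0 (shut) to 1.0 (fully open).
Only numpy, scipy, OpenCV 4.12 (cv2) and the standard library are available. Lean on these libraries where they do the work, as an engineer would, in place of code of your own. Each camera call takes 0.05 s, during which the arm holds its last target.

## Working session

There is one attempt and no reset: what is moved stays moved. The work goes in short steps, Python scripts to look and compute and a shell command to move; the robot and the scene stay as the last step left them, time stands still between calls to the robot, and variables do not carry over. Pictures are saved under pics/ and viewed, and the job is handed in when it is done.

```bash
ls; mkdir -p pics
python3 - <<'E'
from station import manip, snapshot
import cv2
print(manip.sense())
for n in ["scene","side","wrist"]:
    s=snapshot(n); cv2.imwrite(f"pics/{n}0.png",s["image"]); print(n,s["vertical_fov"],s["cx"],s["cy"],s.get("extrinsics",s.get("T_tool_cam")), [k for k in s])
E
```

```text
pics
{'t': 0.0, 'q': array([-1.35549601e+00,  5.28447561e-01,  1.43390387e+00,  1.19991733e-05,
        1.18138021e+00, -1.78544313e-01]), 'qd': array([-1.97452761e-04, -1.38802979e-03,  1.96738356e-03, -6.61256527e-04,
        9.75709296e-04, -7.88856673e-05]), 'tau': array([-1.34222864e-03, -4.42352879e+01, -1.78026259e+01, -2.59196604e-04,
        8.33981729e-03,  1.15823485e-05]), 'tcp_pos': array([ 0.23968908, -0.57644371,  0.23034454]), 'tool_rot': array([-0.69343074, -0.13910143,  0.69345069, -0.13758905]), 'force': array([-0.19788386,  0.03876014,  0.61247808]), 'ft_torque': array([ 0.02856132,  0.02992643, -0.01706699]), 'finger_gap': 1.0014423870870075}
scene 53.90387965527339 324.8353549608482 245.0601745890263 [[-0.82004102  0.57228894 -0.0042545   0.53943575]
 [-0.39799291 -0.56491616  0.72282182  0.09752668]
 [ 0.4112595   0.5944368   0.69102136 -1.6152023 ]
 [ 0.          0.          0.          1.        ]] ['image', 'range_z', 'vertical_fov', 'cx', 'cy', 'extrinsics']
side 55.086313850915005 317.1676021610861 244.6171046346179 [[ 0.98691074 -0.16025146  0.01807351 -0.56938036]
 [ 0.06942025  0.52331243  0.8493085  -0.09241016]
 [-0.14556102 -0.83693702  0.52758735 -1.23192661]
 [ 0.          0.          0.          1.        ]] ['image', 'range_z', 'vertical_fov', 'cx', 'cy', 'extrinsics']
wrist 67.61597036684961 326.29171651786413 235.68725050996116 [[-1.58117890e-04  2.84308284e-01 -9.58732901e-01 -1.42353318e-01]
 [ 9.99999876e-01 -4.07335855e-04 -2.85717563e-04 -5.03893045e-04]
 [-4.71758156e-04 -9.58732827e-01 -2.84308184e-01 -7.38139959e-02]
 [ 0.00000000e+00  0.00000000e+00  0.00000000e+00  1.00000000e+00]] ['image', 'range_z', 'vertical_fov', 'cx', 'cy', 'T_tool_cam']
```

View pics/scene0.png

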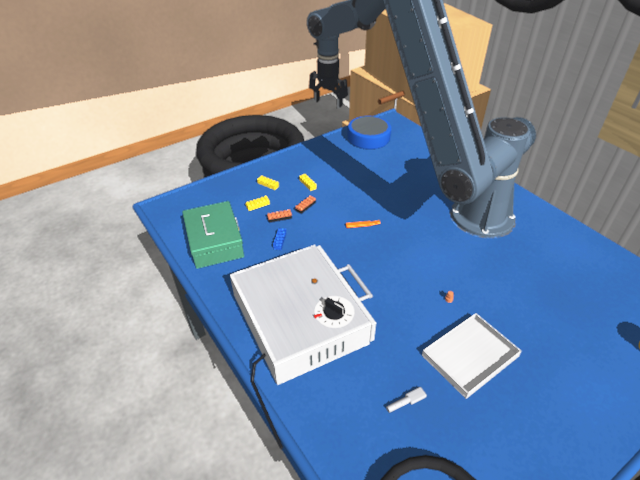

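View pics/side0.png

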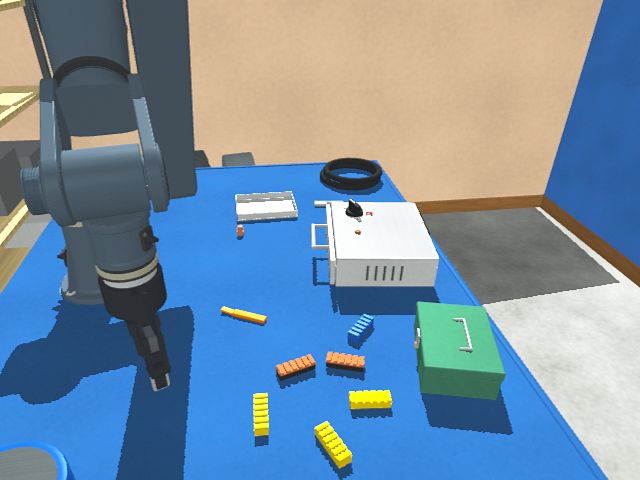

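View pics/wrist0.png

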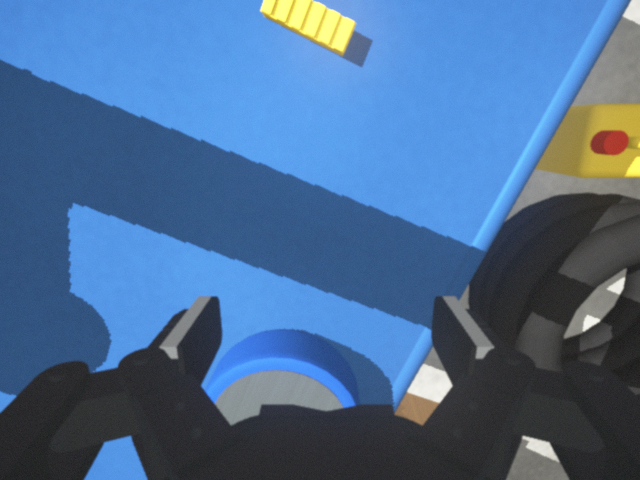

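```bash
cat > h.py <<'E'
from station import manip, snapshot
import cv2, numpy as np
from scipy.spatial.transform import Rotation as R
def shot(n):
    st=manip.sense(); s=snapshot(n)
    if n=="wrist":
        T=np.eye(4);T[:3,:3]=R.from_quat(st["tool_rot"]).as_matrix();T[:3,3]=st["tcp_pos"]
        s["c2w"]=T@s["T_tool_cam"]
    else: s["c2w"]=np.linalg.inv(s["extrinsics"])
    s["f"]=240/np.tan(np.radians(s["vertical_fov"])/2)
    d=s["range_z"]; v,u=np.mgrid[0:480,0:640]
    P=np.stack([(u-s["cx"])/s["f"]*d,-(v-s["cy"])/s["f"]*d,-d,np.ones_like(d)],-1)
    s["W"]=(P@s["c2w"].T)[...,:3]; s["W"][d==0]=np.nan
    return s
def ray(s,u,v,z):
    "intersect pixel ray with world plane z"
    r=s["c2w"][:3,:3]@np.array([(u-s["cx"])/s["f"],-(v-s["cy"])/s["f"],-1]); o=s["c2w"][:3,3]
    return o+r*(z-o[2])/r[2]
def proj(s,p):
    c=np.linalg.inv(s["c2w"])@np.append(p,1); return s["cx"]+s["f"]*c[0]/-c[2], s["cy"]-s["f"]*c[1]/-c[2]
def crop(s,name,u0,v0,u1,v1,k):
    cv2.imwrite(f"pics/{name}.png",cv2.resize(s["image"][v0:v1,u0:u1],None,fx=k,fy=k,interpolation=cv2.INTER_CUBIC))
def where():
    st=manip.sense(); M=R.from_quat(st["tool_rot"]).as_matrix()
    print("t",round(st["t"],2),"tcp",st["tcp_pos"].round(4),"toolx",M[:,0].round(3),"tooly",M[:,1].round(3),"toolz",M[:,2].round(3),"F",st["force"].round(1),"gap",round(st["finger_gap"],3),"q",st["q"].round(2))
def go(p,yaxis=None):
    "tool-frame shift from now to world p, turn about tool x to bring tool y along yaxis (mod pi)"
    st=manip.sense(); M=R.from_quat(st["tool_rot"]).as_matrix()
    d=M.T@(np.array(p)-st["tcp_pos"]); a=None
    if yaxis is not None:
        w=M.T@np.append(yaxis,0) if len(yaxis)==2 else M.T@np.array(yaxis); a=np.arctan2(w[2],w[1]); a=(a+np.pi/2)%np.pi-np.pi/2
    print("shift",d.round(4),"turn",a)
E
python3 - <<'E'
from h import *
where()
s=shot("side"); crop(s,"c1",220,180,440,300,3.5); crop(s,"c2",200,290,440,480,3.3)
np.save("side0.npy",s["W"])
s2=shot("scene"); crop(s2,"c3",220,240,390,390,4.5);crop(s2,"c4",340,200,530,420,2.7)
# table height check
print(s["W"][350,220],s2["W"][350,200], s["W"][200:201,180])
img=s["image"]; hsv=cv2.cvtColor(img,cv2.COLOR_BGR2HSV)
for nm,ss in (("side",s),("scene",s2)):
    hsv=cv2.cvtColor(ss["image"],cv2.COLOR_BGR2HSV)
    m=(((hsv[...,0]<14)|(hsv[...,0]>172))&(hsv[...,1]>120)&(hsv[...,2]>80)).astype(np.uint8)
    n,l,st,c=cv2.connectedComponentsWithStats(m)
    for i in range(1,n):
        if st[i,4]>15:
            w=np.nanmedian(ss["W"][l==i],0); print(nm,st[i],c[i].round(),w.round(3))
E
```

```text
t 0.15 tcp [ 0.2397 -0.5766  0.2305] toolx [-0.     0.002 -1.   ] tooly [ 0.384 -0.923 -0.002] toolz [-0.923 -0.384 -0.   ] F [0.4 0.  0.2] gap 1.002 q [-1.36  0.53  1.43 -0.    1.18 -0.18]
[ 0.30913058 -0.31181267  0.00202137] [ 0.92192743 -0.60259527 -0.74750159] [[1.56457998e-01 4.59463212e-01 4.09654550e-05]]
side [238 227   5   9  39] [240. 231.] [0.363 0.186 0.014]
side [277 355  38  21 216] [295. 367.] [ 0.467 -0.399  0.018]
side [326 357  38  11 131] [345. 363.] [ 0.57  -0.403  0.018]
scene [378  91  27  13 141] [391.  97.] [-0.413 -0.943 -0.062]
scene [296 196  19  15 133] [305. 203.] [ 0.47  -0.389  0.021]
scene [268 210  23  10 135] [279. 215.] [ 0.575 -0.388  0.02 ]
scene [446 292   7  10  54] [449. 297.] [0.368 0.198 0.023]
scene [314 314   8   4  19] [317. 315.] [0.745 0.093 0.105]
```

View pics/c1.png

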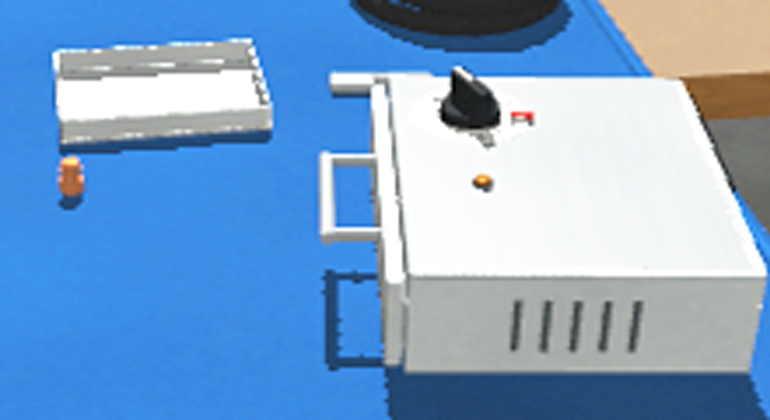

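View pics/c2.png

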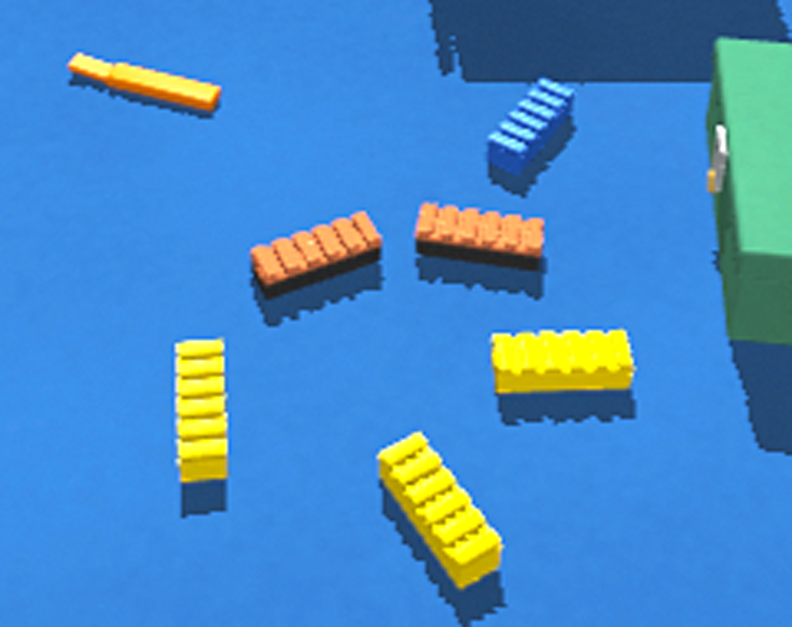

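View pics/c3.png

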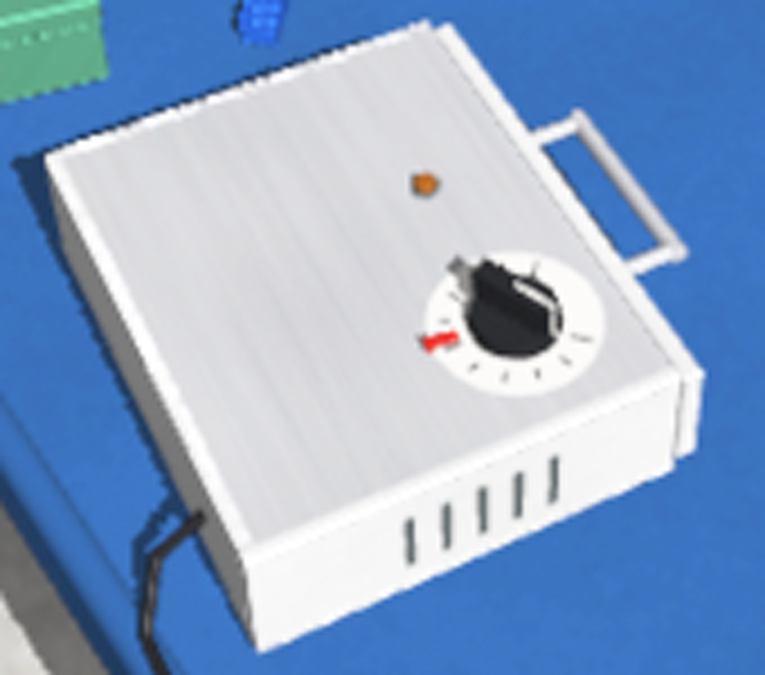

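View pics/c4.png

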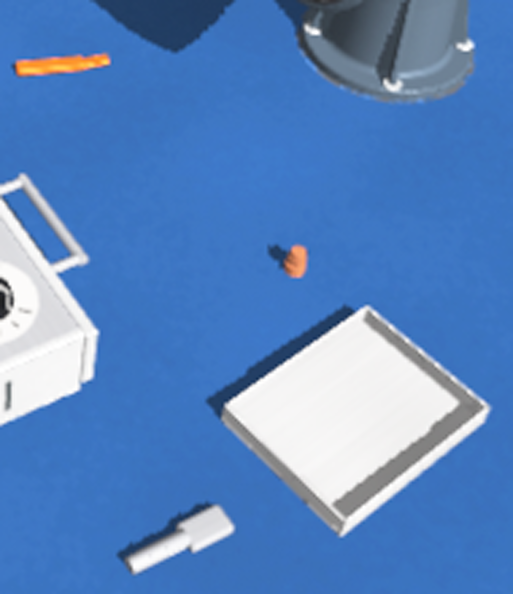

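Run:
```python
from h import *
s=shot("scene"); t=shot("side")
for n,ss in (("scene",s),("side",t)):
    W=ss["W"]
    m=(abs(W[...,2]-0.1)<0.006)&(W[...,0]>0.35)&(W[...,1]>-0.25)&(W[...,1]<0.4)
    if n=="side": m=(abs(W[...,2]-0.1)<0.004)&(W[...,0]>0.35)&(W[...,1]>-0.25)&(W[...,1]<0.4)
    m=cv2.morphologyEx(m.astype(np.uint8),cv2.MORPH_OPEN,np.ones((3,3)))
    r=cv2.minAreaRect(W[m>0][:,:2].astype(np.float32)); print(n,"oven",r,np.nanmedian(W[m>0][:,2]))
    print(cv2.boxPoints(r))
    # handle
    m=(abs(W[...,2]-0.074)<0.012)&(W[...,0]>0.4)&(W[...,0]<0.6)&(abs(W[...,1])<0.2)
    print("handle",np.nanmedian(W[m],0),m.sum())
    hsv=cv2.cvtColor(ss["image"],cv2.COLOR_BGR2HSV)
    # tray
    m=(W[...,2]>0.0015)&(W[...,2]<0.04)&(W[...,1]>0.2)&(W[...,1]<0.6)&(W[...,0]>0.1)&(W[...,0]<0.6)&(hsv[...,1]<70)
    k,l,st,c=cv2.connectedComponentsWithStats(m.astype(np.uint8))
    for i in range(1,k):
        if st[i,4]>100: print("tray?",c[i],cv2.minAreaRect(W[l==i][:,:2].astype(np.float32)),np.nanmedian(W[l==i],0))
    # blocks
    m=(((hsv[...,0]<14)|(hsv[...,0]>172))&(hsv[...,1]>120)&(hsv[...,2]>80))&(abs(W[...,0]-.5)<.2)&(W[...,1]<-.2)
    k,l,st,c=cv2.connectedComponentsWithStats(m.astype(np.uint8))
    for i in range(1,k):
        if st[i,4]>30:
            vu=np.argwhere(l==i); p=np.array([ray(ss,u,v,0.021)[:2] for v,u in vu],np.float32)
            print("blk",cv2.minAreaRect(p),p.mean(0))
for u,v in [(45,158),(430,25),(680,375),(250,550)]: print(ray(s,220+u/4.5,240+v/4.5,0.1))
```

```text
scene oven ((0.7542551755905151, 0.010897889733314514), (0.324981153011322, 0.2636638879776001), 81.95655059814453) 0.10008180017196872
[[ 0.60098386 -0.13154769]
 [ 0.8620539  -0.16844061]
 [ 0.9075265   0.15334347]
 [ 0.6464565   0.19023639]]
handle [0.57452443 0.03798988 0.07401383] 223
tray? [470.61935835 354.57911909] ((0.4465489387512207, 0.35379940271377563), (0.22217002511024475, 0.16122353076934814), 1.082344889640808) [0.45315714 0.35970474 0.00444566]
blk ((0.4698556363582611, -0.3893117308616638), (0.08310481905937195, 0.031864047050476074), 16.85443878173828) [ 0.47014803 -0.38888484]
blk ((0.5759257674217224, -0.3878842890262604), (0.030924886465072632, 0.07793012261390686), 71.4640884399414) [ 0.5757558  -0.38793215]
side oven ((0.7554985880851746, 0.009068265557289124), (0.32585328817367554, 0.2604372501373291), 82.0226058959961) 0.09961018586191733
[[ 0.6039288  -0.13420966]
 [ 0.86184573 -0.17035377]
 [ 0.9070684   0.1523462 ]
 [ 0.64915144  0.1884903 ]]
handle [ 0.57788224 -0.01699305  0.07364753] 218
tray? [265.54176611 205.62609387] ((0.4530281722545624, 0.37825050950050354), (0.2009783238172531, 0.20752190053462982), 1.075608730316162) [0.45361233 0.36543713 0.00652855]
blk ((0.46513327956199646, -0.3972852826118469), (0.07949062436819077, 0.03105352818965912), 16.31087875366211) [ 0.46538997 -0.40148753]
blk ((0.5700362324714661, -0.40156275033950806), (0.021106000989675522, 0.07781216502189636), 72.20623779296875) [ 0.5695564  -0.40554497]
[ 0.8606709  -0.16064802  0.1       ]
[ 0.6044957 -0.12274    0.1      ]
[0.64809771 0.18698367 0.1       ]
[0.8982659  0.14650942 0.1       ]
```

Run:
```python
from h import *
go([0.575,0.035,0.2],[0.990,-0.139])
```

```text
shift [ 0.0313 -0.4365 -0.5444] turn -1.0375636451504637
```

```bash
python3 -m crank '[[0.03,0,-0.029,-0.036,0],[0.03,0,-0.029,-0.036,0],[0.03,0,-0.029,-0.036,0],[0.03,0,-0.029,-0.036,0],[0.03,0,-0.029,-0.036,0]]' 60
python3 -m crank '[[0.03,0,-0.029,-0.036,0],[0.03,0,-0.029,-0.036,0],[0.03,0,-0.029,-0.036,0],[0.03,0,-0.029,-0.036,0],[0.03,0,-0.029,-0.036,0]]'
python3 -m crank '[[0.03,0,-0.029,-0.036,0],[0.03,0,-0.029,-0.036,0],[0.03,0,-0.029,-0.036,0],[0.03,0,-0.029,-0.036,0],[0.03,0,-0.029,-0.036,0]]'
python3 -m crank '[[0.03,0,0,0,-0.149],[0.03,0,0,0,-0.149],[0.03,0,0,0,-0.149],[0.03,0,0,0,-0.149],[0.03,0,0,0,-0.149]]'
python3 -m crank '[[0.03,0,0,0,-0.149],[0.03,0,0,0,-0.149],[0.03,0,0,0,0]]'
python3 - <<'E'
from h import *
where()
go([0.575,0.035,0.2],[0.990,-0.139])
s=shot("wrist"); cv2.imwrite("pics/w1.png",s["image"])
E
```

```text
t: 0.85
tcp_pos: [0.351, -0.3726, 0.2315]
tool_rot: [0.694, 0.138, -0.693, 0.138]
force: [1.6, -0.3, -0.2]
finger_gap: 0.35
t: 1.35
tcp_pos: [0.4618, -0.1696, 0.2316]
tool_rot: [0.694, 0.138, -0.693, 0.138]
force: [0.8, -0.8, 0.4]
finger_gap: 0.354
t: 1.85
tcp_pos: [0.5724, 0.0336, 0.2315]
tool_rot: [0.694, 0.138, -0.693, 0.139]
force: [0.8, -0.7, 0.4]
finger_gap: 0.357
t: 2.35
tcp_pos: [0.5716, 0.0319, 0.2313]
tool_rot: [-0.594, -0.383, 0.594, -0.383]
force: [-0.6, 0.6, 0.6]
finger_gap: 0.355
t: 2.65
tcp_pos: [0.5716, 0.0318, 0.2313]
tool_rot: [0.532, 0.465, -0.532, 0.465]
force: [0.6, -0.2, 0.1]
finger_gap: 0.348
t 2.65 tcp [0.5716 0.0318 0.2313] toolx [ 0. -0. -1.] tooly [ 0.991 -0.134  0.   ] toolz [-0.134 -0.991  0.   ] F [ 0.6 -0.2  0.1] gap 0.348 q [-0.14  0.46  1.57 -0.    1.12 -0.01]
shift [ 0.0313  0.003  -0.0037] turn 0.005218080365266609
```

View pics/w1.png

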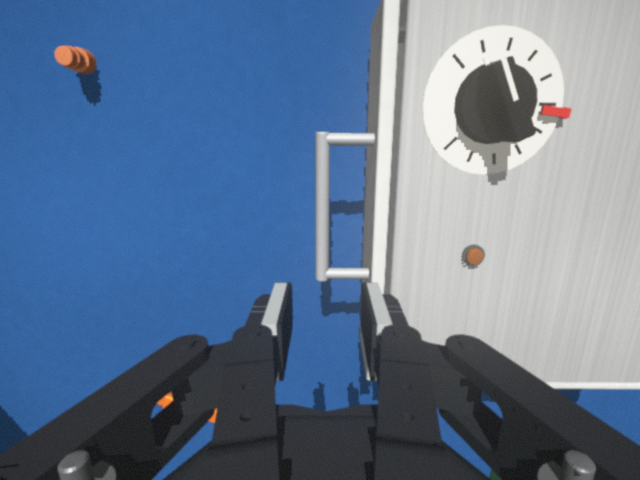

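Run:
```python
from h import *
s=shot("wrist"); crop(s,"w1k",400,10,600,200,4)
a=ray(s,322,133,.07);b=ray(s,322,280,.07);print("handle",a,b,(a+b)/2,"len",np.linalg.norm(a-b))
d=(a-b)[:2]/np.linalg.norm((a-b)[:2]); print("handle dir",d)
print("depth at handle",s["W"][200,322],s["W"][300,500])
o=np.array([0.755,0.010]);ex=np.array([.990,-.139]);ey=np.array([.139,.990])
k=o-0.065*ex+.085*ey; print("knob pred",k, "pix", ray(s,497,103,.12))
```

```text
handle [0.57879652 0.10212809 0.07      ] [ 0.56071208 -0.02627137  0.07      ] [0.5697543  0.03792836 0.07      ] len 0.12966675375387873
handle dir [0.13946865 0.99022649]
depth at handle [0.57128321 0.04835391 0.07523667] [ 0.70881567 -0.05191971  0.09976387]
knob pred [0.702465 0.103185] pix [0.69745126 0.10566675 0.12      ]
```

View pics/w1k.png

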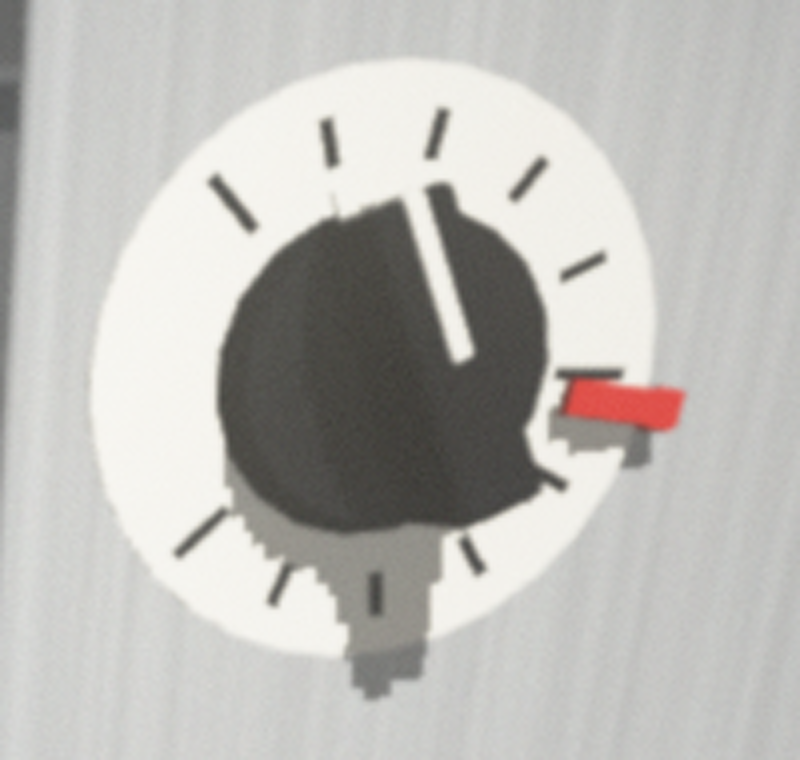

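```bash
python3 - <<'E'
from h import *
go([0.570,0.038,0.052],[0.990,-0.139])
E
python3 -m crank '[[0.03,0.03,-0.002,-0.006,0],[0.03,0.04,0,0,0.005],[0.03,0.04,0,0,0],[0.03,0.04,0,0,0],[0.03,0.03,0,0,0]]'
python3 -m crank '[[0,0,0,0,0],[0,0,0,0,0],[0,0,0,0,0],[0,0,0,0,0]]' 80
python3 - <<'E'
from h import *
where()
E
```

```text
shift [ 0.1793 -0.0024 -0.0059] turn 0.0023742432315705386
t: 3.25
tcp_pos: [0.5696, 0.0381, 0.0491]
tool_rot: [-0.534, -0.464, 0.535, -0.463]
force: [0.3, -0.1, -0.4]
finger_gap: 0.357
t: 3.65
tcp_pos: [0.5691, 0.0381, 0.0499]
tool_rot: [-0.533, -0.465, 0.534, -0.463]
force: [1.5, 0.6, -20.3]
finger_gap: 0.112
t 3.65 tcp [0.5691 0.0381 0.0499] toolx [-0.003  0.    -1.   ] tooly [ 0.99  -0.139 -0.003] toolz [-0.139 -0.99   0.   ] F [  1.5   0.6 -20.3] gap 0.112 q [-0.13  0.72  1.7  -0.    0.72  0.01]
```

```bash
python3 -m crank '[[0,0,-0.02,0,0],[0,0,-0.02,0,0],[0,0,-0.02,0,0],[0,0,-0.02,0,0]]'
python3 -m crank '[[0,0,-0.02,0,0],[0,0,-0.02,0,0],[0,0,-0.02,0,0],[0,0,-0.018,0,0],[0,0,0,0,0]]'
python3 - <<'E'
from h import *
where()
s=shot("scene"); crop(s,"s2",220,150,480,390,3)
E
```

```text
t: 4.05
tcp_pos: [0.4898, 0.0493, 0.0499]
tool_rot: [-0.533, -0.464, 0.534, -0.463]
force: [3.5, 0.4, -31.3]
finger_gap: 0.115
t: 4.55
tcp_pos: [0.4155, 0.0597, 0.0516]
tool_rot: [0.535, 0.463, -0.532, 0.465]
force: [2.0, -1.2, -18.5]
finger_gap: 0.111
t 4.55 tcp [0.4155 0.0597 0.0516] toolx [ 0.005 -0.001 -1.   ] tooly [ 0.99  -0.139  0.005] toolz [-0.139 -0.99   0.   ] F [  2.   -1.2 -18.5] gap 0.111 q [-0.12  0.62  2.09 -0.    0.43  0.01]
```

View pics/s2.png

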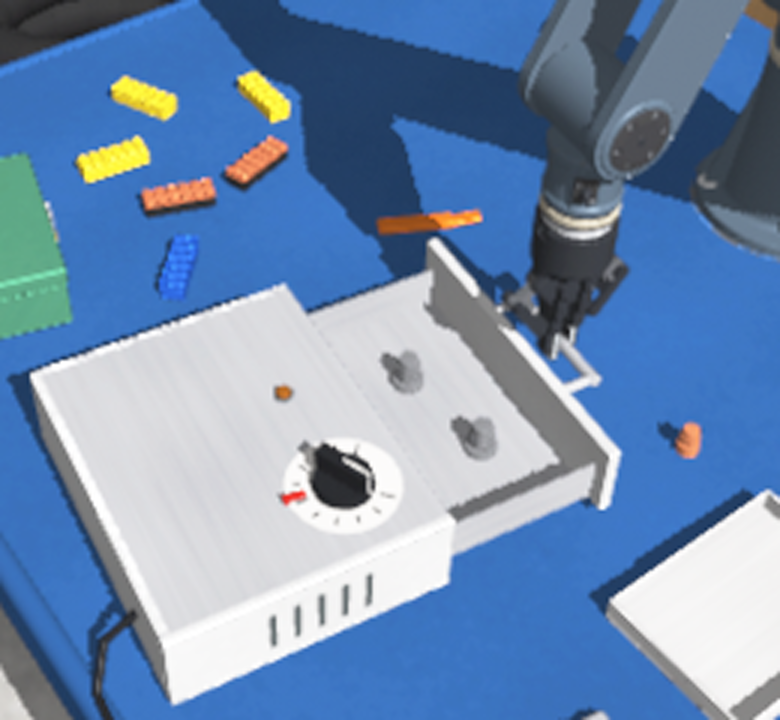

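```bash
python3 -m crank '[[0.03,0,0,0,0],[0.03,0,0,0,0],[0.03,0,0,0,0]]'
python3 -m crank '[[0.03,-0.03,0,0,0],[0.03,-0.04,0,0,0],[0.03,-0.04,0,0,0],[0.03,-0.04,0,0,0],[0.03,-0.04,0,0,0]]'
python3 -m crank '[[0.05,-0.02,0.04,0,0],[0.05,0,0.04,0,0],[0.05,0,0.04,0,0],[0.05,0,0,0,0]]'
python3 - <<'E'
from h import *
where()
s=shot("wrist"); cv2.imwrite("pics/w2.png",s["image"])
E
```

```text
t: 4.9
tcp_pos: [0.4144, 0.0598, 0.0522]
tool_rot: [0.534, 0.464, -0.533, 0.464]
force: [0.2, 0.8, 0.5]
finger_gap: 0.346
t: 5.4
tcp_pos: [0.4132, 0.06, 0.2436]
tool_rot: [0.534, 0.464, -0.533, 0.464]
force: [0.6, -0.8, -0.3]
finger_gap: 0.348
t: 5.8
tcp_pos: [0.538, 0.042, 0.2624]
tool_rot: [0.535, 0.462, -0.532, 0.466]
force: [-0.2, 0.4, -0.5]
finger_gap: 0.585
t 5.8 tcp [0.538  0.042  0.2624] toolx [ 0.007 -0.001 -1.   ] tooly [ 0.99  -0.139  0.007] toolz [-0.139 -0.99   0.   ] F [-0.2  0.4 -0.5] gap 0.585 q [-0.13  0.37  1.61 -0.    1.15  0.01]
```

View pics/w2.png

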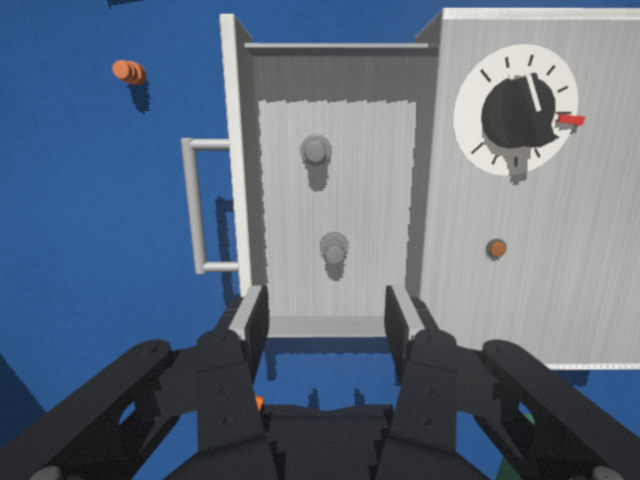

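Run:
```python
from h import *
s=shot("wrist")
o=np.array([0.752,0.011]);ex=np.array([.990,-.139]);ey=np.array([.139,.990])
for u,v in [(316,149),(335,255)]:
    p=ray(s,u,v,.058); q=p[:2]-o; print(p, "oven frame",q@ex,q@ey, s["W"][v,u])
    go([p[0],p[1],0.042])
for nm,u,v,z in [("frontpanel inner",244,45,.092),("tab tip",557,119,.104),("oven edge",440,300,.1),("oven corner",445,12,.1),("panel",235,200,.092),("adapt",122,70,.03)]:
    p=ray(s,u,v,z); q=p[:2]-o; print(nm,p,"ov",q@ex,q@ey)
```

```text
[0.53398482 0.09919594 0.058     ] oven frame -0.22809426572164831 0.057009873136221634 [0.53394639 0.09914182 0.05684695]
shift [ 0.2192 -0.0058 -0.0557] turn None
[ 0.53774802 -0.00793634  0.058     ] oven frame -0.20947730524402422 -0.04852800053045148 [ 0.53771555 -0.00845219  0.05655331]
shift [0.2191 0.0128 0.0499] turn None
frontpanel inner [0.49086197 0.18712084 0.092     ] ov -0.2830074452986062 0.13806145034832704
tab tip [0.72912176 0.09772943 0.104     ] ov -0.03470484658054175 0.08268206253819514
oven edge [ 0.63003114 -0.0508329   0.1       ] ov -0.11215440139277075 -0.07816824624652474
oven corner [0.64540345 0.18630691 0.1       ] ov -0.12989824794754073 0.15873691512265625
panel [0.45797708 0.06741016 0.092     ] ov -0.29892370143284963 0.014976876359771005
adapt [0.36008963 0.19636743 0.03      ] ov -0.41375734220062793 0.12903821448106723
```

```bash
python3 -m crank '[[0.05,0,-0.006,-0.028,0],[0.05,0,0,-0.028,0],[0.05,0.04,0,0,0],[0.05,0.045,0,0,0],[0.05,0.045,0,0,0]]'
python3 - <<'E'
from h import *
where(); go([0.534,0.099,0.040])
E
```

```text
t: 6.4
tcp_pos: [0.5329, 0.1002, 0.131]
tool_rot: [0.533, 0.464, -0.533, 0.464]
force: [0.0, -0.8, -0.5]
finger_gap: 0.588
t 6.4 tcp [0.5329 0.1002 0.131 ] toolx [ 0.001  0.    -1.   ] tooly [ 0.991 -0.137  0.001] toolz [-0.137 -0.991 -0.   ] F [ 0.  -0.8 -0.5] gap 0.588 q [-0.02  0.56  1.73  0.    0.85  0.12]
shift [0.091  0.0012 0.001 ] turn None
```

```bash
python3 -m crank '[[0.05,0.035,0.001,0.001,0],[0.05,0.035,0,0,0],[0.05,0.022,0,0,0],[0.05,0,0,0,0]]'
python3 -m crank '[[0,0,0,0,0],[0,0,0,0,0],[0,0,0,0,0],[0,0,0,0,0]]' 40
python3 -m crank '[[0,-0.03,0,0,0],[0,-0.04,0,0,0],[0,-0.04,0,0,0],[0,-0.04,0,0,0]]'
python3 - <<'E'
from h import *
where()
s=shot("wrist"); cv2.imwrite("pics/w3.png",s["image"])
s=shot("scene"); crop(s,"s3",380,260,560,430,4)
E
```

```text
t: 6.8
tcp_pos: [0.5333, 0.0984, 0.0376]
tool_rot: [-0.532, -0.465, 0.535, -0.463]
force: [0.0, 0.1, -0.5]
finger_gap: 0.589
t: 7.2
tcp_pos: [0.5354, 0.0986, 0.0405]
tool_rot: [0.534, 0.464, -0.533, 0.464]
force: [-0.9, -0.0, 5.8]
finger_gap: 0.219
t: 7.6
tcp_pos: [0.5349, 0.0984, 0.191]
tool_rot: [-0.533, -0.464, 0.534, -0.464]
force: [0.6, -0.9, 0.8]
finger_gap: 0.214
t 7.6 tcp [0.5349 0.0984 0.191 ] toolx [-0.  0. -1.] tooly [ 0.99  -0.139 -0.   ] toolz [-0.139 -0.99  -0.   ] F [ 0.6 -0.9  0.8] gap 0.214 q [-0.02  0.47  1.68  0.    0.99  0.12]
```

View pics/w3.png

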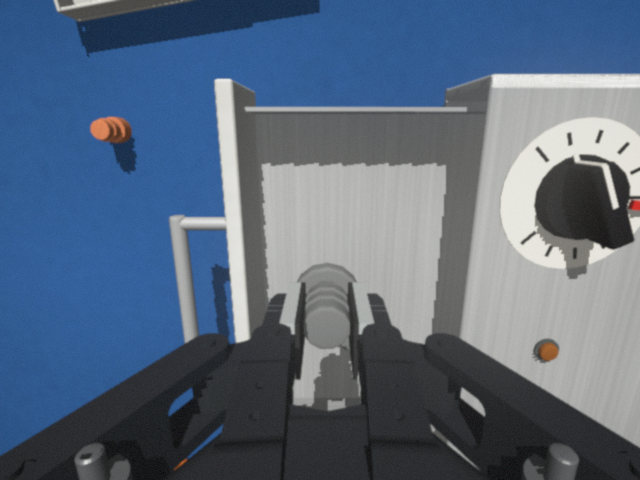

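View pics/s3.png

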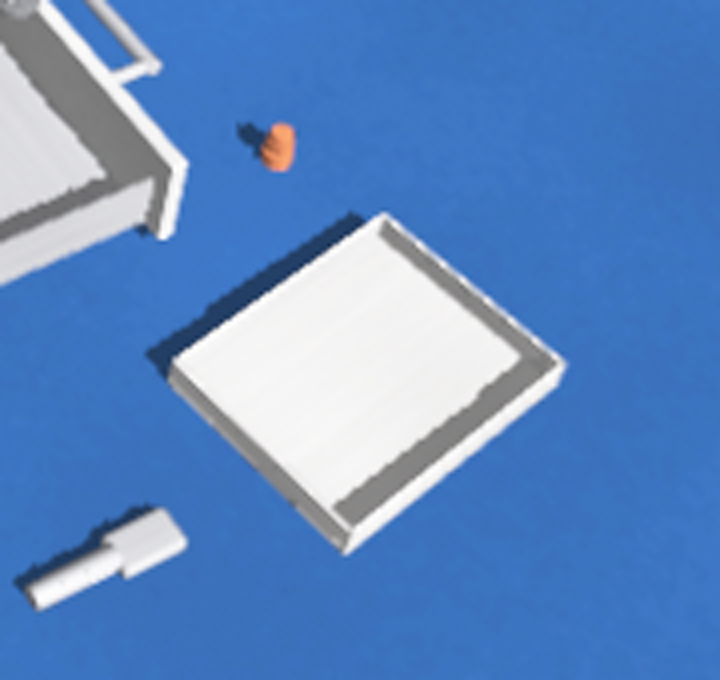

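Run:
```python
from h import *
s=shot("scene")
P=[ray(s,380+u/4,260+v/4,.025) for u,v in [(385,213),(563,363),(346,545),(172,365)]]
for p in P: print(p)
c=np.mean(P,0);print(c)
go([0.46,0.33,0.19]);go([0.43,0.38,0.19])
```

```text
[0.35356862 0.28384198 0.025     ]
[0.35245916 0.43074149 0.025     ]
[0.55869339 0.43886118 0.025     ]
[0.55615415 0.28954375 0.025     ]
[0.45521883 0.3607471  0.025     ]
shift [ 0.002  -0.1087 -0.2186] turn None
shift [ 0.0018 -0.1453 -0.264 ] turn None
```

Run:
```python
from h import *
go([0.42,0.36,0.022])
```

```text
shift [ 0.1697 -0.1537 -0.2426] turn None
```

```bash
python3 -m crank '[[0,0,-0.025,-0.04,0],[0,0,-0.025,-0.04,0],[0,0,-0.025,-0.04,0],[0,0,-0.026,-0.04,0],[0,0,-0.026,-0.04,0]]'
python3 -m crank '[[0,0.04,-0.026,-0.04,0],[0,0.04,0,0,0],[0,0.03,0,0,0],[0,0,0,0,0]]'
python3 - <<'E'
from h import *
where();go([0.42,0.36,0.023])
s=shot("wrist"); cv2.imwrite("pics/w4.png",s["image"])
E
```

```text
t: 8.25
tcp_pos: [0.4353, 0.3151, 0.1879]
tool_rot: [-0.533, -0.464, 0.535, -0.464]
force: [1.1, 1.0, -0.1]
finger_gap: 0.213
t: 8.65
tcp_pos: [0.4167, 0.347, 0.0824]
tool_rot: [-0.529, -0.465, 0.537, -0.463]
force: [-0.7, -0.3, -0.2]
finger_gap: 0.211
t 8.65 tcp [0.4167 0.347  0.0824] toolx [-0.011 -0.006 -1.   ] tooly [ 0.99  -0.138 -0.01 ] toolz [-0.137 -0.99   0.007] F [-0.7 -0.3 -0.2] gap 0.211 q [ 0.49  0.64  1.75 -0.    0.76  0.63]
shift [ 0.0593  0.002  -0.0138] turn None
```

View pics/w4.png

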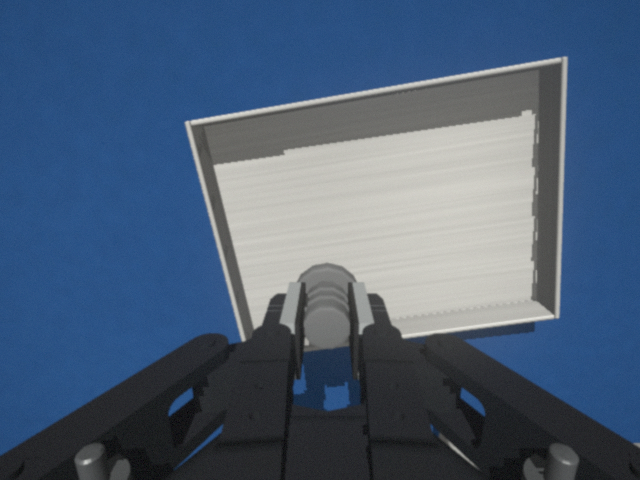

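Run:
```python
from h import *
s=shot("wrist")
for u,v in [(188,122),(565,58),(557,318),(247,340)]: print(ray(s,u,v,.025), s["W"][v,u])
```

```text
[0.3563884  0.43411016 0.025     ] [ 3.47009809e-01  4.35784774e-01 -4.07893791e-04]
[0.55471104 0.43787822 0.025     ] [0.56959757 0.43992757 0.00077546]
[0.55745609 0.28754981 0.025     ] [0.57271351 0.27149409 0.00071008]
[0.36087825 0.29813738 0.025     ] [0.39559907 0.35904888 0.12510255]
```

```bash
python3 -m crank '[[0,0.02,0.002,-0.014,0],[0,0.02,0,0,0],[0,0.019,0,0,0],[0,0,0,0,0]]'
python3 -m crank '[[0.04,0,0,0,0],[0.045,0,0,0,0],[0.045,0,0,0,0]]'
python3 -m crank '[[0.045,-0.04,0,0,0],[0.045,-0.04,0,0,0],[0.045,-0.04,0,0,0],[0.045,-0.04,0,0,0],[0.045,0,0,0,0]]'
python3 - <<'E'
from h import *
where();go([0.538,-0.008,0.182])
s=shot("wrist"); cv2.imwrite("pics/w5.png",s["image"])
E
```

```text
t: 9.15
tcp_pos: [0.425, 0.3618, 0.028]
tool_rot: [-0.533, -0.464, 0.534, -0.464]
force: [-0.9, -0.4, 0.2]
finger_gap: 0.213
t: 9.45
tcp_pos: [0.4261, 0.3628, 0.0297]
tool_rot: [0.535, 0.464, -0.533, 0.464]
force: [0.2, 0.1, 0.7]
finger_gap: 0.525
t: 9.95
tcp_pos: [0.4286, 0.3645, 0.1949]
tool_rot: [0.538, 0.463, -0.529, 0.465]
force: [0.6, 0.3, -0.2]
finger_gap: 0.525
t 9.95 tcp [0.4286 0.3645 0.1949] toolx [ 0.012  0.007 -1.   ] tooly [ 0.99  -0.138  0.011] toolz [-0.138 -0.99  -0.009] F [ 0.6  0.3 -0.2] gap 0.525 q [0.51 0.48 1.64 0.   1.   0.64]
shift [0.0117 0.1597 0.3539] turn None
```

View pics/w5.png

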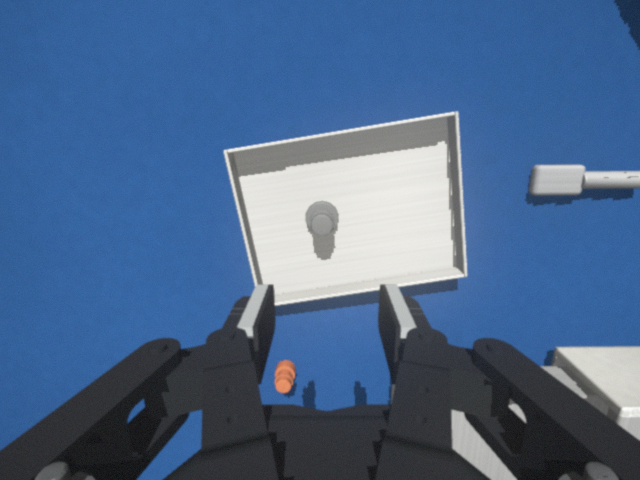

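```bash
python3 -m crank '[[0.05,0,0.018,0.039,0],[0.05,0,0.018,0.039,0],[0.05,0,0.018,0.039,0],[0.05,0,0.018,0.039,0],[0.05,0,0.018,0.039,0]]'
python3 -m crank '[[0.05,0,0.018,0.039,0],[0.05,0,0.018,0.039,0],[0.05,0,0.018,0.039,0],[0.05,0.01,0.016,0.042,0],[0.05,0,0,0,0]]'
python3 - <<'E'
from h import *
where();go([0.538,-0.008,0.040],[.990,-.139])
s=shot("wrist"); cv2.imwrite("pics/w6.png",s["image"])
E
```

```text
t: 10.5
tcp_pos: [0.4864, 0.1551, 0.1873]
tool_rot: [-0.533, -0.465, 0.534, -0.464]
force: [0.2, 1.7, -0.6]
finger_gap: 0.586
t: 11.0
tcp_pos: [0.5353, -0.0155, 0.1765]
tool_rot: [-0.534, -0.462, 0.535, -0.463]
force: [-1.1, -0.3, 0.6]
finger_gap: 0.58
t 11.0 tcp [ 0.5353 -0.0155  0.1765] toolx [-0.001 -0.001 -1.   ] tooly [ 0.989 -0.145 -0.001] toolz [-0.145 -0.989  0.001] F [-1.1 -0.3  0.6] gap 0.58 q [-0.24  0.48  1.71 -0.    0.95 -0.09]
shift [ 0.1365  0.0017 -0.008 ] turn -0.005682836151099879
```

View pics/w6.png

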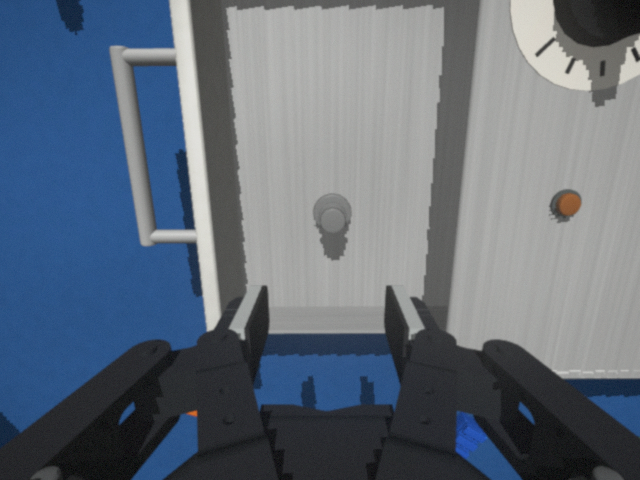

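```bash
python3 - <<'E'
from h import *
s=shot("wrist"); print(ray(s,333,220,.058))
E
python3 -m crank '[[0.05,0.035,0.002,-0.008,0],[0.05,0.035,0,0,0],[0.05,0.035,0,0,0],[0.05,0.032,0,0,0],[0.05,0,0,0,0]]'
python3 - <<'E'
from h import *
where();go([0.538,-0.008,0.040],[.990,-.139])
E
```

```text
[ 0.5409448  -0.00539851  0.058     ]
t: 11.6
tcp_pos: [0.5334, -0.0003, 0.0375]
tool_rot: [-0.531, -0.468, 0.535, -0.462]
force: [-0.3, 0.3, -0.2]
finger_gap: 0.588
t 11.6 tcp [ 5.334e-01 -3.000e-04  3.750e-02] toolx [-0.01   0.002 -1.   ] tooly [ 0.991 -0.136 -0.01 ] toolz [-0.137 -0.991 -0.001] F [-0.3  0.3 -0.2] gap 0.588 q [-0.21  0.72  1.79  0.    0.64 -0.07]
shift [-0.0025  0.0056  0.007 ] turn 0.0025637549948227534
```

```bash
python3 -m crank '[[0.05,-0.003,0.005,0.006,0],[0.05,0,0,0,0],[0.05,0,0,0,0]]'
python3 - <<'E'
from h import *
where()
E
python3 -m crank '[[0,0,0,0,0],[0,0,0,0,0],[0,0,0,0,0],[0,0,0,0,0]]' 40
python3 -m crank '[[0,-0.03,0,0,0],[0,-0.04,0,0,0],[0,-0.04,0,0,0],[0,-0.04,0,0,0]]'
python3 - <<'E'
from h import *
where();go([0.49,0.36,0.022])
s=shot("wrist"); cv2.imwrite("pics/w7.png",s["image"])
E
```

```text
t: 11.9
tcp_pos: [0.5434, -0.0097, 0.0463]
tool_rot: [0.534, 0.463, -0.533, 0.465]
force: [0.1, -0.9, 0.7]
finger_gap: 0.586
t 11.9 tcp [ 0.5434 -0.0097  0.0463] toolx [ 0.004 -0.001 -1.   ] tooly [ 0.99  -0.139  0.004] toolz [-0.139 -0.99   0.   ] F [ 0.1 -0.9  0.7] gap 0.586 q [-0.22  0.7   1.78  0.    0.66 -0.08]
t: 12.3
tcp_pos: [0.5421, -0.0094, 0.0453]
tool_rot: [0.534, 0.464, -0.533, 0.464]
force: [-0.6, -0.2, 5.8]
finger_gap: 0.215
t: 12.7
tcp_pos: [0.5411, -0.0093, 0.1957]
tool_rot: [-0.533, -0.464, 0.534, -0.464]
force: [1.0, -1.0, -0.9]
finger_gap: 0.211
t 12.7 tcp [ 0.5411 -0.0093  0.1957] toolx [-0.001  0.    -1.   ] tooly [ 0.99  -0.139 -0.001] toolz [-0.139 -0.99  -0.   ] F [ 1.  -1.  -0.9] gap 0.211 q [-0.22  0.46  1.68  0.    1.   -0.08]
shift [ 0.1738 -0.1017 -0.3586] turn None
```

View pics/w7.png

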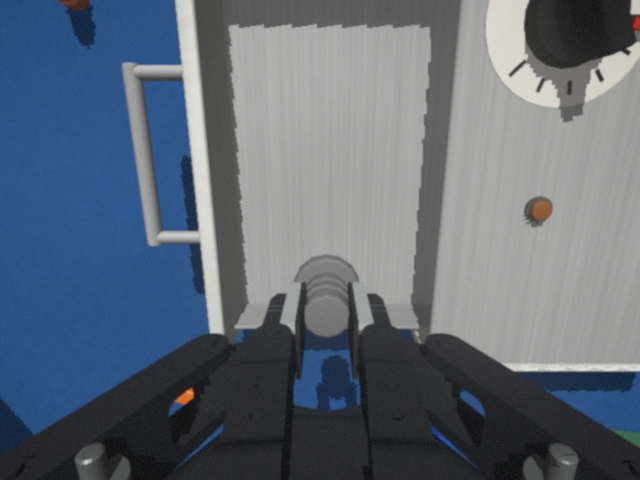

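```bash
python3 -m crank '[[0,0,-0.011,-0.04,0],[0,0,-0.011,-0.04,0],[0,0,-0.011,-0.04,0],[0,0,-0.011,-0.04,0],[0,0,-0.012,-0.04,0]]'
python3 -m crank '[[0,0,-0.012,-0.04,0],[0,0,-0.012,-0.04,0],[0,0,-0.011,-0.04,0],[0,0,-0.011,-0.038,0],[0,0,0,0,0]]'
python3 - <<'E'
from h import *
where();go([0.49,0.36,0.027])
E
```

```text
t: 13.25
tcp_pos: [0.5134, 0.1979, 0.1942]
tool_rot: [0.534, 0.464, -0.534, 0.464]
force: [0.4, -0.4, 0.3]
finger_gap: 0.209
t: 13.75
tcp_pos: [0.489, 0.3638, 0.1941]
tool_rot: [0.533, 0.466, -0.532, 0.465]
force: [0.5, -0.6, -0.1]
finger_gap: 0.212
t 13.75 tcp [0.489  0.3638 0.1941] toolx [ 0.001  0.002 -1.   ] tooly [ 0.991 -0.133  0.   ] toolz [-0.133 -0.991 -0.002] F [ 0.5 -0.6 -0.1] gap 0.212 q [0.46 0.55 1.51 0.   1.08 0.59]
shift [0.1671 0.0014 0.004 ] turn None
```

```bash
python3 -m crank '[[0,0.04,0,0.004,0],[0,0.04,0,0,0],[0,0.04,0,0,0],[0,0.03,0,0,0],[0,0.012,0,0,0]]'
python3 -m crank '[[0,0,0,0,0],[0.03,0.002,0,0,0],[0.045,0,0,0,0],[0.045,0,0,0,0]]'
python3 -m crank '[[0.045,-0.04,0,0,0],[0.045,-0.04,0,0,0],[0.045,-0.04,0,0,0],[0.045,-0.04,0,0,0],[0.045,-0.02,0,0,0]]'
python3 - <<'E'
from h import *
where()
s=shot("wrist"); cv2.imwrite("pics/w8.png",s["image"])
s=shot("side"); crop(s,"d8",200,170,440,480,2.4);
t=shot("scene"); cv2.imwrite("pics/s8.png",t["image"])
for n,ss in (("scene",t),("side",s)):
    W=ss["W"];hsv=cv2.cvtColor(ss["image"],cv2.COLOR_BGR2HSV)
    m=(((hsv[...,0]<14)|(hsv[...,0]>172))&(hsv[...,1]>120)&(hsv[...,2]>80))&(abs(W[...,0]-.5)<.25)&(W[...,1]<-.2)
    k,l,st,c=cv2.connectedComponentsWithStats(m.astype(np.uint8))
    for i in range(1,k):
        if st[i,4]>30:
            vu=np.argwhere(l==i); p=np.array([ray(ss,u,v,0.021)[:2] for v,u in vu],np.float32)
            print(n,c[i],"blk",cv2.minAreaRect(p))
E
```

```text
t: 14.25
tcp_pos: [0.4876, 0.3533, 0.029]
tool_rot: [-0.531, -0.464, 0.536, -0.463]
force: [-0.1, -1.1, -0.6]
finger_gap: 0.212
t: 14.65
tcp_pos: [0.4908, 0.3558, 0.0319]
tool_rot: [0.535, 0.464, -0.532, 0.464]
force: [0.5, -0.2, -0.0]
finger_gap: 0.528
t: 15.15
tcp_pos: [0.4915, 0.3564, 0.2156]
tool_rot: [0.536, 0.463, -0.531, 0.465]
force: [0.3, -0.5, 0.4]
finger_gap: 0.53
t 15.15 tcp [0.4915 0.3564 0.2156] toolx [ 0.008  0.004 -1.   ] tooly [ 0.99  -0.138  0.007] toolz [-0.138 -0.99  -0.005] F [ 0.3 -0.5  0.4] gap 0.53 q [ 0.44  0.52  1.5  -0.    1.11  0.58]
scene [318.53383459 208.60902256] blk ((0.4477147161960602, -0.3385445773601532), (0.0820918157696724, 0.03092295303940773), 16.569520950317383)
scene [278.99259259 214.66666667] blk ((0.5759257674217224, -0.3878842890262604), (0.030924886465072632, 0.07793012261390686), 71.4640884399414)
side [282.         349.96888889] blk ((0.4430943727493286, -0.34618639945983887), (0.07979732006788254, 0.03153776377439499), 16.843204498291016)
side [345.65189873 362.44936709] blk ((0.5695176124572754, -0.403571754693985), (0.025683846324682236, 0.07842602580785751), 79.3562240600586)
```

View pics/w8.png

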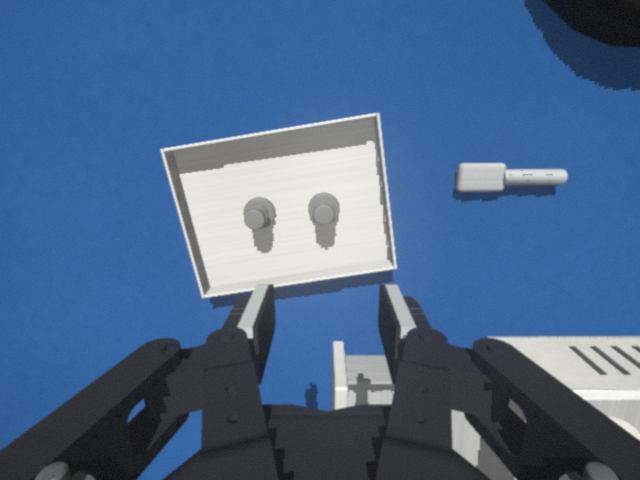

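View pics/d8.png

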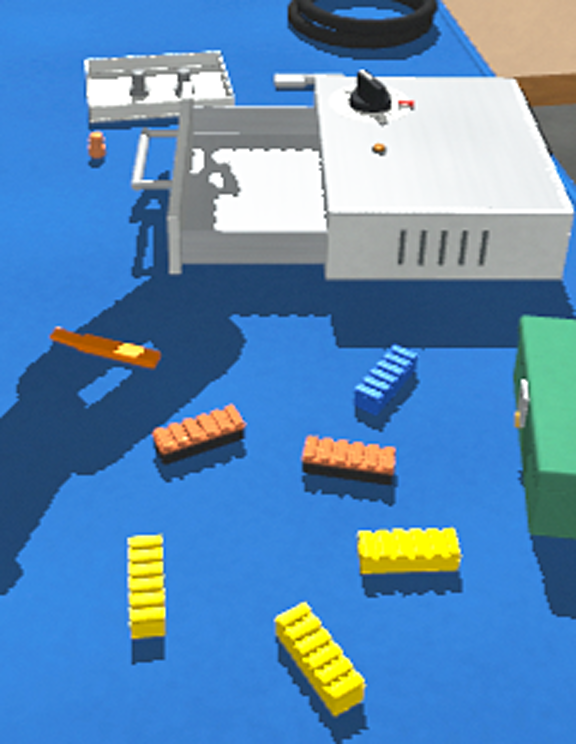

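```bash
python3 -m crank '[[0.07,0,0.011,0.045,0],[0.07,0,0.011,0.045,0],[0.07,0,0.011,0.045,0],[0.07,0,0.011,0.045,0],[0.07,0,0.011,0.045,0]]'
python3 -m crank '[[0.07,0,0.011,0.045,0],[0.07,0,0.011,0.045,0],[0.07,0,0.011,0.045,0],[0.07,0,0.011,0.045,0],[0.07,0,0.011,0.045,0]]'
python3 -m crank '[[0.07,0,0.011,0.045,0],[0.07,0,0.011,0.045,0],[0.07,0,0.011,0.045,0],[0.07,0,0.011,0.045,0],[0.07,0,0.011,0.045,0]]'
python3 -m crank '[[0.07,0,0.01,0.045,0],[0.07,0,0,0,0.149],[0.07,0,0,0,0.149],[0.07,0,0,0,0.149],[0.07,0,0,0,0.149]]'
python3 -m crank '[[0.07,0,0,0,0.149],[0.07,0,0,0,0.149],[0.07,0,0,0,0.149],[0.07,0,0,0,0.149],[0.07,0,0,0,0.149]]'
python3 -m crank '[[0.07,0,0,0,0.149],[0.07,0,0,0,0.149],[0.07,0,0,0,0]]'
python3 - <<'E'
from h import *
where()
s=shot("wrist"); cv2.imwrite("pics/w9.png",s["image"])
E
```

```text
t: 15.8
tcp_pos: [0.5117, 0.1232, 0.2088]
tool_rot: [-0.533, -0.465, 0.534, -0.464]
force: [0.8, -0.3, 0.3]
finger_gap: 0.817
t: 16.3
tcp_pos: [0.5351, -0.107, 0.2087]
tool_rot: [-0.533, -0.465, 0.534, -0.463]
force: [1.4, 0.6, 0.2]
finger_gap: 0.82
t: 16.8
tcp_pos: [0.5586, -0.3372, 0.2083]
tool_rot: [-0.533, -0.465, 0.534, -0.463]
force: [-0.1, 0.3, -0.1]
finger_gap: 0.822
t: 17.3
tcp_pos: [0.5622, -0.3813, 0.2079]
tool_rot: [-0.647, -0.286, 0.648, -0.284]
force: [-0.7, 1.0, -0.0]
finger_gap: 0.819
t: 17.8
tcp_pos: [0.5623, -0.3811, 0.208]
tool_rot: [-0.706, -0.031, 0.707, -0.029]
force: [0.4, 0.4, -0.0]
finger_gap: 0.82
t: 18.1
tcp_pos: [0.5624, -0.3811, 0.2082]
tool_rot: [-0.702, 0.072, 0.704, 0.074]
force: [-0.0, 0.5, -1.1]
finger_gap: 0.823
t 18.1 tcp [ 0.5624 -0.3811  0.2082] toolx [-0.003  0.002 -1.   ] tooly [-0.205 -0.979 -0.002] toolz [-0.979  0.205  0.003] F [-0.   0.5 -1.1] gap 0.823 q [-0.76  0.63  1.3   0.    1.21  1.02]
```

View pics/w9.png

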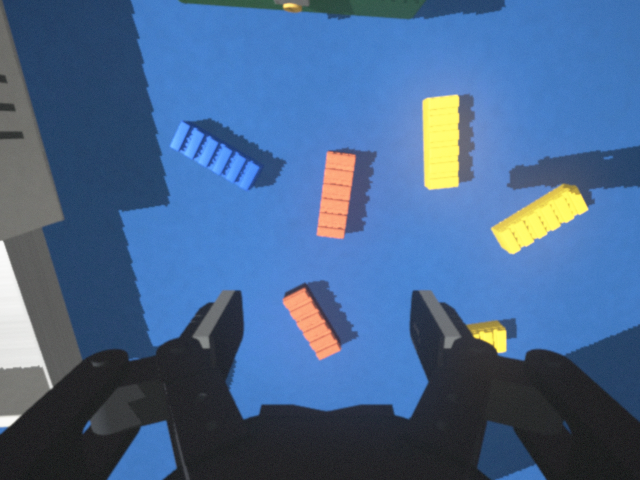

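```bash
cat > blk.py <<'E'
from h import *
def blks(s):
    hsv=cv2.cvtColor(s["image"],cv2.COLOR_BGR2HSV)
    m=(((hsv[...,0]<12)|(hsv[...,0]>172))&(hsv[...,1]>110)&(hsv[...,2]>80)).astype(np.uint8)
    k,l,st,c=cv2.connectedComponentsWithStats(m)
    for i in range(1,k):
        if st[i,4]>300:
            p=np.array([ray(s,u,v,0.021)[:2] for v,u in np.argwhere(l==i)],np.float32)
            (x,y),(w,h),a=cv2.minAreaRect(p); L=a if w>h else a+90
            if max(w,h)<.15: print(c[i].round(),"ctr",round(x,4),round(y,4),"size",round(w,3),round(h,3),"long deg",round((L+90)%180-90,1))
E
python3 - <<'E'
from blk import *
s=shot("wrist"); blks(s); crop(s,"w9c",150,80,450,370,2.4)
np.set_printoptions(suppress=True)
a=np.radians(-105)
E
```

```text
[336. 194.] ctr 0.5744 -0.391 size 0.025 0.078 long deg -19.1
[311. 323.] ctr 0.4476 -0.3408 size 0.08 0.027 long deg 16.7
```

View pics/w9c.png

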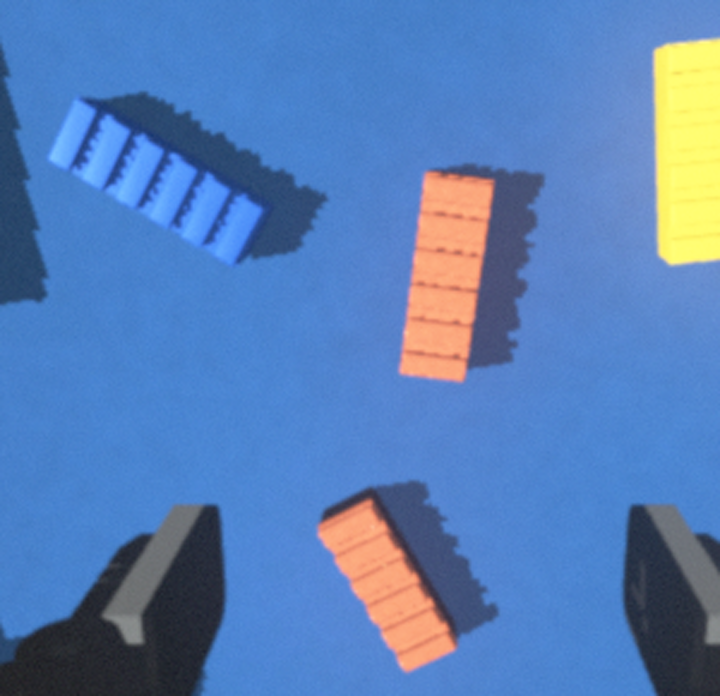

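Run:
```python
from h import *
a=np.radians(-109.1); go([0.5744,-0.391,0.012],[np.cos(a),np.sin(a)])
```

```text
shift [ 0.1967  0.0073 -0.0139] turn 0.12928939011973783
```

```bash
python3 -m crank '[[0.055,0.03,0.0075,-0.0138,0],[0.055,0.04,0,0,0.128],[0.055,0.045,0,0,0],[0.055,0.04,0,0,0],[0.055,0.025,0,0,0]]'
python3 -m crank '[[0.055,0.012,0,0,0],[0.055,0,0,0,0],[0.055,0,0,0,0]]'
python3 - <<'E'
from h import *
a=np.radians(-109.1); where(); go([0.5744,-0.391,0.006],[np.cos(a),np.sin(a)])
s=shot("wrist"); cv2.imwrite("pics/w10.png",s["image"])
E
```

```text
t: 18.7
tcp_pos: [0.5733, -0.3904, 0.0259]
tool_rot: [-0.696, 0.116, 0.699, 0.118]
force: [-0.3, 0.4, 0.2]
finger_gap: 0.645
t: 19.0
tcp_pos: [0.576, -0.3928, 0.0192]
tool_rot: [0.698, -0.118, -0.697, -0.117]
force: [-0.1, -0.6, 0.7]
finger_gap: 0.645
t 19.0 tcp [ 0.576  -0.3928  0.0192] toolx [ 0.001 -0.001 -1.   ] tooly [-0.328 -0.945  0.001] toolz [-0.945  0.328 -0.002] F [-0.1 -0.6  0.7] gap 0.645 q [-0.76  0.88  1.37  0.    0.9   1.15]
shift [ 0.0132 -0.0012  0.0021] turn -0.0010522097351306492
```

View pics/w10.png

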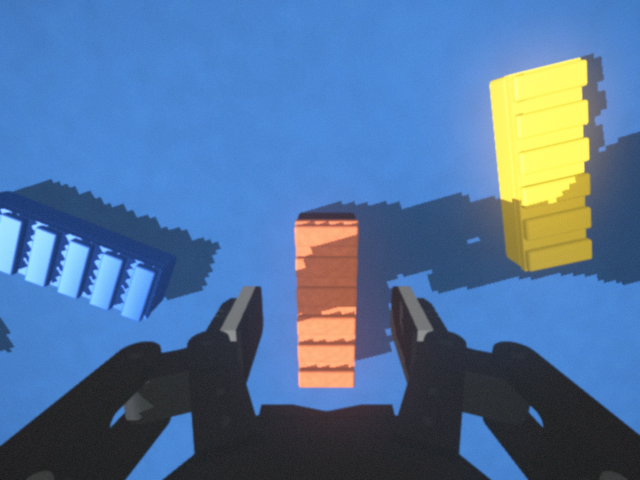

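```bash
python3 -m crank '[[0.055,0.013,0,0.002,0],[0.055,0,0,0,0]]'
python3 -m crank '[[0,0,0,0,0],[0,0,0,0,0],[0,0,0,0,0],[0,0,0,0,0]]' 60
python3 -m crank '[[0,-0.03,0,0,0],[0,-0.04,0,0,0],[0,-0.04,0,0,0],[0,-0.04,0,0,0],[0,-0.02,0,0,0]]'
python3 - <<'E'
from h import *
o=np.array([0.752,0.011]);ex=np.array([.990,-.139]);ey=np.array([.139,.990])
where()
p=o-0.215*ex-0.06*ey;print(p); go([*p,0.17],ey)
s=shot("wrist"); cv2.imwrite("pics/w11.png",s["image"])
E
```

```text
t: 19.25
tcp_pos: [0.5726, -0.3909, 0.0048]
tool_rot: [-0.697, 0.118, 0.698, 0.118]
force: [-0.1, 1.3, 0.4]
finger_gap: 0.641
t: 19.65
tcp_pos: [0.5738, -0.3918, 0.0058]
tool_rot: [0.698, -0.118, -0.697, -0.118]
force: [-0.9, 0.5, 2.4]
finger_gap: 0.287
t: 20.15
tcp_pos: [0.5747, -0.3927, 0.1795]
tool_rot: [0.699, -0.119, -0.695, -0.117]
force: [0.7, 0.1, -1.5]
finger_gap: 0.286
t 20.15 tcp [ 0.5747 -0.3927  0.1795] toolx [ 0.005 -0.004 -1.   ] tooly [-0.329 -0.944  0.003] toolz [-0.944  0.329 -0.006] F [ 0.7  0.1 -1.5] gap 0.286 q [-0.76  0.68  1.29  0.    1.17  1.15]
[ 0.53081  -0.018515]
shift [ 0.0077 -0.3389  0.1646] turn -0.1955987649274027
```

View pics/w11.png

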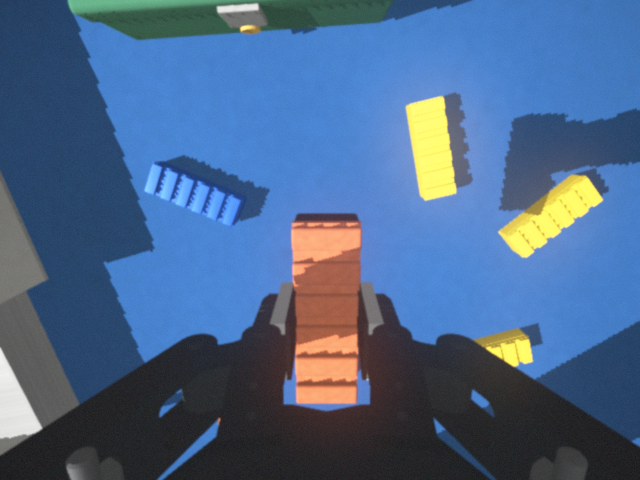

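```bash
python3 -m crank '[[0,0,-0.038,0.018,0],[0,0,-0.038,0.018,0],[0,0,-0.038,0.018,0],[0,0,-0.038,0.018,0],[0,0,-0.038,0.018,0]]'
python3 -m crank '[[0,0,-0.038,0.018,0],[0,0,-0.038,0.018,0],[0,0,-0.038,0.018,0],[0,0,-0.035,0.02,-0.1],[0,0,0,0,-0.096]]'
python3 -m crank '[[0,0,0,0,0],[0,0,0,0,0]]'
python3 - <<'E'
from h import *
o=np.array([0.752,0.011]);ex=np.array([.990,-.139]);ey=np.array([.139,.990])
where()
p=o-0.215*ex-0.06*ey; go([*p,0.034],ey)
s=shot("wrist"); cv2.imwrite("pics/w12.png",s["image"])
E
```

```text
t: 20.7
tcp_pos: [0.5498, -0.1805, 0.1741]
tool_rot: [-0.697, 0.118, 0.698, 0.118]
force: [0.7, 0.1, -1.3]
finger_gap: 0.287
t: 21.2
tcp_pos: [0.5267, -0.0123, 0.1739]
tool_rot: [-0.704, 0.045, 0.708, 0.047]
force: [0.6, -0.4, -0.2]
finger_gap: 0.282
t: 21.4
tcp_pos: [0.53, -0.0176, 0.1747]
tool_rot: [-0.705, 0.05, 0.706, 0.05]
force: [0.2, 0.3, -1.1]
finger_gap: 0.285
t 21.4 tcp [ 0.53   -0.0176  0.1747] toolx [-0.001 -0.    -1.   ] tooly [-0.141 -0.99   0.   ] toolz [-0.99   0.141  0.001] F [ 0.2  0.3 -1.1] gap 0.285 q [-0.24  0.48  1.73 -0.    0.94  1.47]
shift [ 0.1407  0.0008 -0.001 ] turn -0.0016304271596068176
```

View pics/w12.png

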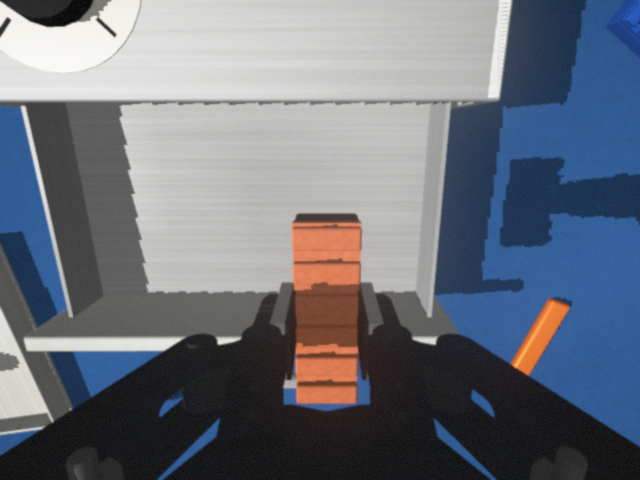

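Run:
```python
from h import *
o=np.array([0.752,0.011]);ex=np.array([.990,-.139]);ey=np.array([.139,.990])
s=shot("wrist")
for nm,u,v,z in [("panel in",110,336,.092),("wall -y top",440,200,.064),("wall -y top",433,310,.064),("oven edge",300,101,.1),("blk far end",327,216,.19),("blk near",327,402,.19)]:
    p=ray(s,u,v,z)[:2]-o; print(nm,p@ex,p@ey)
```

```text
panel in -0.2834705990426212 0.0961549710881852
wall -y top -0.19085216045134706 -0.1398215572196807
wall -y top -0.2783191527328039 -0.14207003770251825
oven edge -0.12678492499880947 -0.04363858949847689
blk far end -0.17248250471347992 -0.058732804482004755
blk near -0.25435761253098316 -0.05863630796500369
```

```bash
python3 -m crank '[[0,0.035,0.001,-0.001,0],[0,0.035,0,0,0],[0,0.03,0,0,0],[0,0.025,0,0,0],[0,0.012,0,0,0]]'
python3 -m crank '[[0,0,0,0,0],[0,0.003,0,0,0],[0,0,0,0,0]]'
python3 - <<'E'
from h import *
where()
E
```

```text
t: 22.0
tcp_pos: [0.5299, -0.0193, 0.0359]
tool_rot: [-0.704, 0.05, 0.707, 0.05]
force: [-0.1, -0.1, -0.4]
finger_gap: 0.288
t: 22.3
tcp_pos: [0.5317, -0.0189, 0.036]
tool_rot: [0.706, -0.049, -0.705, -0.049]
force: [-0.6, 0.3, -1.5]
finger_gap: 0.286
t 22.3 tcp [ 0.5317 -0.0189  0.036 ] toolx [ 0.002 -0.    -1.   ] tooly [-0.139 -0.99   0.   ] toolz [-0.99   0.139 -0.002] F [-0.6  0.3 -1.5] gap 0.286 q [-0.25  0.72  1.81  0.    0.62  1.46]
```

```bash
python3 -m crank '[[0,0.005,0,0,0],[0,0,0,0,0],[0.035,0,0,0,0],[0.04,0,0,0,0],[0.04,0,0,0,0]]'
python3 -m crank '[[0.04,-0.03,0,0,0],[0.04,-0.04,0,0,0],[0.04,-0.04,0,0,0],[0.04,-0.04,0,0,0],[0.04,0,0,0,0]]'
python3 - <<'E'
from blk import *
where()
s=shot("wrist"); cv2.imwrite("pics/w13.png",s["image"]); blks(shot("scene"))
ss=shot("scene"); hsv=cv2.cvtColor(ss["image"],cv2.COLOR_BGR2HSV)
p=ray(ss,318,208,.021); print(p)
a=np.radians(106.7); go([0.4476,-0.341,0.18],[np.cos(a),np.sin(a)])
cv2.imwrite("pics/s13.png",ss["image"])
E
```

```text
t: 22.8
tcp_pos: [0.531, -0.0185, 0.0304]
tool_rot: [0.706, -0.049, -0.705, -0.049]
force: [-1.3, 0.2, 0.5]
finger_gap: 0.468
t: 23.3
tcp_pos: [0.5345, -0.0193, 0.1856]
tool_rot: [0.71, -0.05, -0.701, -0.048]
force: [-0.0, -0.7, -0.3]
finger_gap: 0.467
t 23.3 tcp [ 0.5345 -0.0193  0.1856] toolx [ 0.012 -0.003 -1.   ] tooly [-0.138 -0.99   0.001] toolz [-0.99   0.138 -0.012] F [-0.  -0.7 -0.3] gap 0.467 q [-0.25  0.46  1.71  0.    0.95  1.46]
[ 0.44813816 -0.34126816  0.021     ]
shift [0.     0.331  0.0371] turn -0.43064829301605556
```

View pics/w13.png

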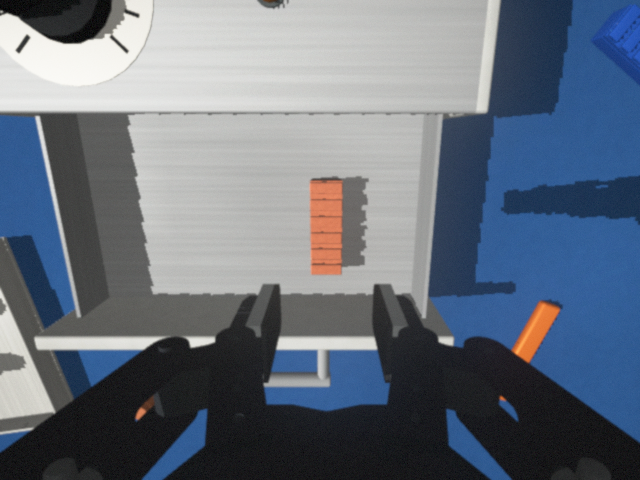

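View pics/s13.png

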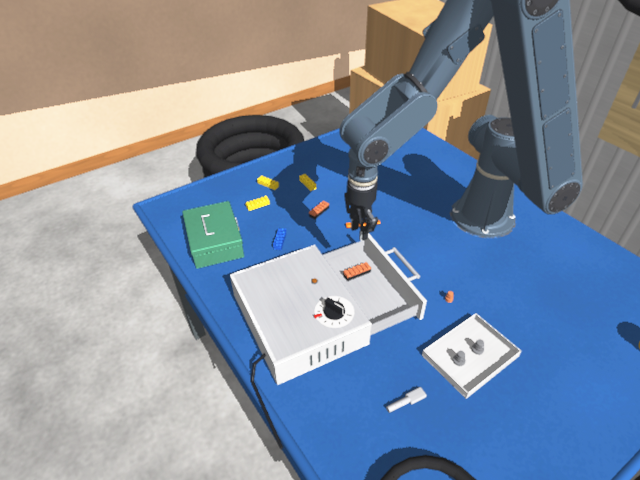

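```bash
python3 -m crank '[[0.055,0,0.042,0.005,0],[0.055,0,0.042,0.005,0],[0.055,0,0.042,0.005,0],[0.055,0,0.042,0.005,0],[0.055,0,0.042,0.005,0]]'
python3 -m crank '[[0.055,0,0.042,0.005,0],[0.055,0,0.042,0.004,0],[0.055,0,0.037,0.004,-0.143],[0.055,0,0,0,-0.143],[0.055,0,0,0,-0.143]]'
python3 -m crank '[[0.055,0,0,0,0]]'
python3 - <<'E'
from blk import *
where()
s=shot("wrist"); cv2.imwrite("pics/w14.png",s["image"]); blks(s)
E
```

```text
t: 23.95
tcp_pos: [0.4752, -0.2237, 0.1781]
tool_rot: [-0.704, 0.048, 0.707, 0.05]
force: [1.8, -0.0, -0.2]
finger_gap: 0.642
t: 24.45
tcp_pos: [0.4457, -0.3417, 0.1777]
tool_rot: [-0.699, -0.105, 0.7, -0.102]
force: [-0.0, 0.7, 0.4]
finger_gap: 0.646
t: 24.55
tcp_pos: [0.446, -0.3405, 0.1779]
tool_rot: [-0.699, -0.103, 0.701, -0.1]
force: [0.7, 0.0, 0.2]
finger_gap: 0.642
t 24.55 tcp [ 0.446  -0.3405  0.1779] toolx [-0.003  0.004 -1.   ] tooly [ 0.285 -0.959 -0.004] toolz [-0.959 -0.285  0.002] F [0.7 0.  0.2] gap 0.642 q [-0.85  0.51  1.64 -0.    0.99  0.43]
[327. 216.] ctr 0.4463 -0.3399 size 0.079 0.025 long deg 16.4
```

View pics/w14.png

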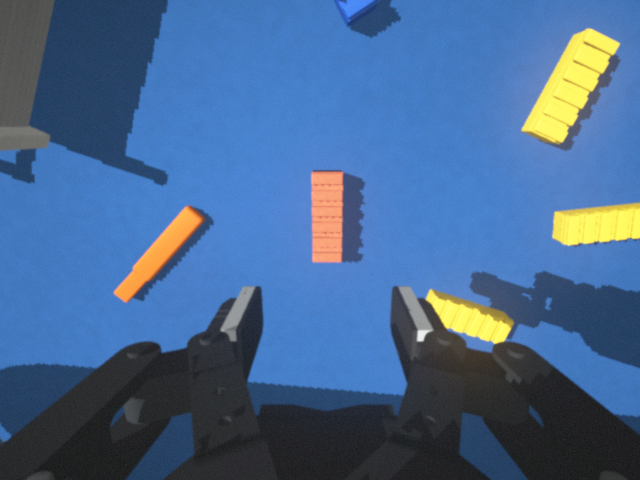

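```bash
python3 -m crank '[[0.055,0.04,0,0,0],[0.055,0.045,0,0,0],[0.055,0.04,0,0,0],[0.055,0.025,0,0,0],[0.055,0.012,0,0,0]]'
python3 -m crank '[[0.055,0,0,0,0],[0.055,0,0,0,0]]'
python3 - <<'E'
from h import *
a=np.radians(-73.5); where(); go([0.4463,-0.340,0.006],[np.cos(a),np.sin(a)])
E
```

```text
t: 25.1
tcp_pos: [0.4459, -0.3389, 0.0149]
tool_rot: [-0.699, -0.103, 0.701, -0.1]
force: [1.4, -0.6, 0.7]
finger_gap: 0.642
t: 25.3
tcp_pos: [0.4478, -0.3413, 0.0187]
tool_rot: [0.7, 0.102, -0.7, 0.102]
force: [0.1, -0.8, -0.8]
finger_gap: 0.645
t 25.3 tcp [ 0.4478 -0.3413  0.0187] toolx [ 0.001 -0.001 -1.   ] tooly [ 0.285 -0.958  0.001] toolz [-0.958 -0.285 -0.   ] F [ 0.1 -0.8 -0.8] gap 0.645 q [-0.85  0.77  1.73  0.    0.64  0.43]
shift [ 0.0127 -0.0017  0.0011] turn 0.0012229866729671635
```

```bash
python3 -m crank '[[0.055,0.013,-0.001,0.001,0],[0.055,0,0,0,0]]'
python3 -m crank '[[0,0,0,0,0],[0,0,0,0,0],[0,0,0,0,0],[0,0,0,0,0]]' 60
python3 -m crank '[[0,-0.03,0,0,0],[0,-0.04,0,0,0],[0,-0.04,0,0,0],[0,-0.04,0,0,0],[0,-0.02,0,0,0]]'
python3 - <<'E'
from h import *
o=np.array([0.752,0.011]);ex=np.array([.990,-.139]);ey=np.array([.139,.990])
where()
p=o-0.215*ex+0.045*ey;print(p); go([*p,0.18],ey)
s=shot("wrist"); cv2.imwrite("pics/w15.png",s["image"])
E
```

```text
t: 25.5
tcp_pos: [0.4458, -0.3401, 0.0051]
tool_rot: [-0.7, -0.102, 0.7, -0.102]
force: [0.2, 0.4, -0.0]
finger_gap: 0.644
t: 25.9
tcp_pos: [0.4464, -0.3408, 0.006]
tool_rot: [0.7, 0.102, -0.699, 0.102]
force: [-1.3, -0.1, 4.5]
finger_gap: 0.289
t: 26.4
tcp_pos: [0.4471, -0.3414, 0.1787]
tool_rot: [0.701, 0.101, -0.699, 0.104]
force: [0.5, 0.0, -1.2]
finger_gap: 0.285
t 26.4 tcp [ 0.4471 -0.3414  0.1787] toolx [ 0.004 -0.004 -1.   ] tooly [ 0.286 -0.958  0.005] toolz [-0.958 -0.286 -0.002] F [ 0.5  0.  -1.2] gap 0.285 q [-0.85  0.51  1.65  0.    0.98  0.43]
[0.545405 0.085435]
shift [-0.0027 -0.3809 -0.2162] turn 0.42936523815560257
```

View pics/w15.png

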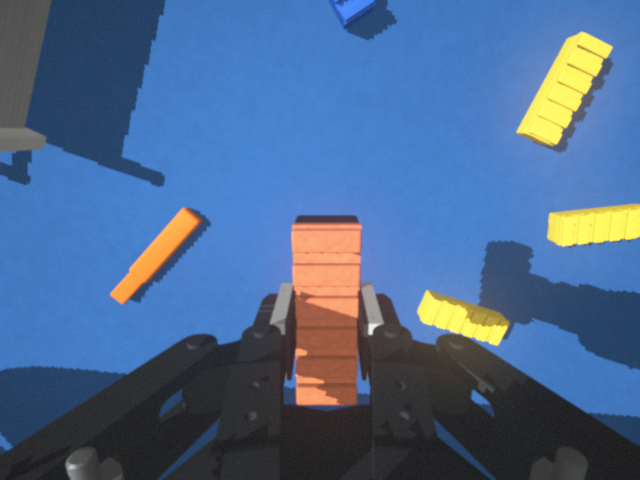

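```bash
python3 -m crank '[[0,0,-0.038,-0.022,0],[0,0,-0.038,-0.022,0],[0,0,-0.038,-0.022,0],[0,0,-0.038,-0.022,0],[0,0,-0.038,-0.022,0]]'
python3 -m crank '[[0,0,-0.038,-0.022,0],[0,0,-0.038,-0.022,0],[0,0,-0.038,-0.021,0],[0,0,-0.038,-0.021,0],[0,0,-0.038,-0.021,0]]'
python3 -m crank '[[0,0,0,0,0.143],[0,0,0,0,0.143],[0,0,0,0,0.143],[0,0,0,0,0],[0,0,0,0,0]]'
python3 - <<'E'
from h import *
o=np.array([0.752,0.011]);ex=np.array([.990,-.139]);ey=np.array([.139,.990])
where()
p=o-0.215*ex+0.045*ey; go([*p,0.034],ey)
s=shot("wrist"); cv2.imwrite("pics/w16.png",s["image"])
E
```

```text
t: 26.95
tcp_pos: [0.4967, -0.125, 0.1744]
tool_rot: [-0.699, -0.102, 0.7, -0.102]
force: [0.5, -0.2, 0.5]
finger_gap: 0.288
t: 27.45
tcp_pos: [0.5449, 0.0876, 0.1742]
tool_rot: [-0.699, -0.102, 0.7, -0.102]
force: [1.4, 0.2, -0.6]
finger_gap: 0.288
t: 27.95
tcp_pos: [0.5449, 0.0858, 0.1745]
tool_rot: [-0.705, 0.048, 0.706, 0.048]
force: [0.3, 0.3, -0.7]
finger_gap: 0.289
t 27.95 tcp [0.5449 0.0858 0.1745] toolx [-0.001  0.    -1.   ] tooly [-0.136 -0.991  0.   ] toolz [-0.991  0.136  0.001] F [ 0.3  0.3 -0.7] gap 0.289 q [-0.05  0.51  1.67 -0.    0.96  1.66]
shift [ 0.1405  0.0003 -0.0007] turn 0.003161146089938782
```

View pics/w16.png

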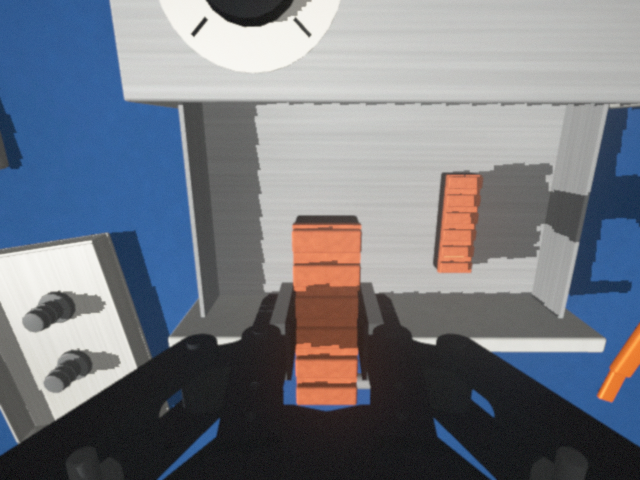

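```bash
python3 -m crank '[[0,0.035,0,0,0],[0,0.035,0,0,0],[0,0.03,0,0,0],[0,0.025,0,0,0],[0,0.012,0,0,0]]'
python3 -m crank '[[0,0.003,0,0,0],[0,0,0,0,0],[0,0.005,0,0,0],[0,0,0,0,0]]'
python3 - <<'E'
from h import *
where()
E
```

```text
t: 28.5
tcp_pos: [0.544, 0.0856, 0.0359]
tool_rot: [-0.704, 0.049, 0.707, 0.049]
force: [0.9, -0.1, 0.1]
finger_gap: 0.288
t: 28.9
tcp_pos: [0.5459, 0.0858, 0.0308]
tool_rot: [0.706, -0.049, -0.705, -0.049]
force: [-0.4, -0.2, -0.0]
finger_gap: 0.29
t 28.9 tcp [0.5459 0.0858 0.0308] toolx [ 0.001 -0.    -1.   ] tooly [-0.138 -0.99  -0.   ] toolz [-0.99   0.138 -0.001] F [-0.4 -0.2 -0. ] gap 0.29 q [-0.05  0.74  1.76  0.    0.65  1.66]
```

```bash
python3 -m crank '[[0.035,0,0,0,0],[0.04,0,0,0,0],[0.04,0,0,0,0]]'
python3 -m crank '[[0.04,-0.03,0,0,0],[0.04,-0.04,0,0,0],[0.04,-0.04,0,0,0],[0.04,-0.04,0,0,0],[0.04,-0.02,0,0,0]]'
python3 -m crank '[[0.0,0,0,0.045,0],[0.0,0,0,0.045,0],[0.0,0,0,0.045,0],[0.0,0,0,0,0]]'
python3 - <<'E'
from h import *
where()
s=shot("wrist"); cv2.imwrite("pics/w17.png",s["image"])
s=shot("scene"); crop(s,"s17",140,140,460,380,2.5)
E
```

```text
t: 29.2
tcp_pos: [0.5457, 0.0858, 0.0306]
tool_rot: [0.706, -0.049, -0.705, -0.049]
force: [0.3, -0.6, -0.2]
finger_gap: 0.469
t: 29.7
tcp_pos: [0.547, 0.0858, 0.2041]
tool_rot: [0.708, -0.049, -0.703, -0.049]
force: [1.0, -0.7, -0.4]
finger_gap: 0.469
t: 30.1
tcp_pos: [0.4021, 0.1055, 0.1993]
tool_rot: [-0.701, 0.049, 0.71, 0.048]
force: [1.0, -0.6, -0.7]
finger_gap: 0.0
t 30.1 tcp [0.4021 0.1055 0.1993] toolx [-0.012  0.    -1.   ] tooly [-0.137 -0.991  0.001] toolz [-0.99   0.137  0.012] F [ 1.  -0.6 -0.7] gap 0.0 q [-0.01  0.31  1.96  0.    0.89  1.69]
```

View pics/w17.png

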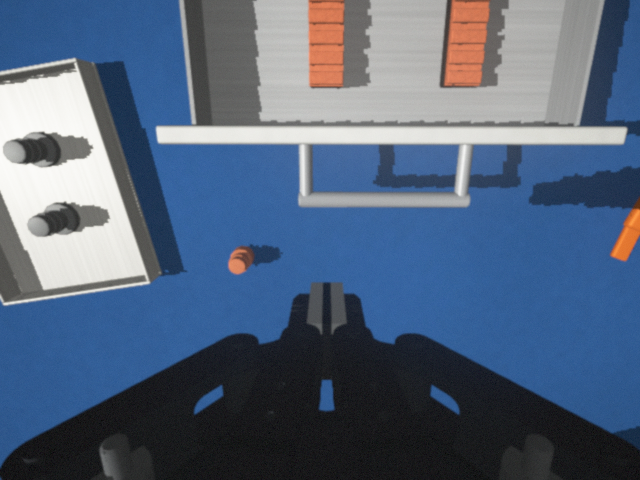

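View pics/s17.png

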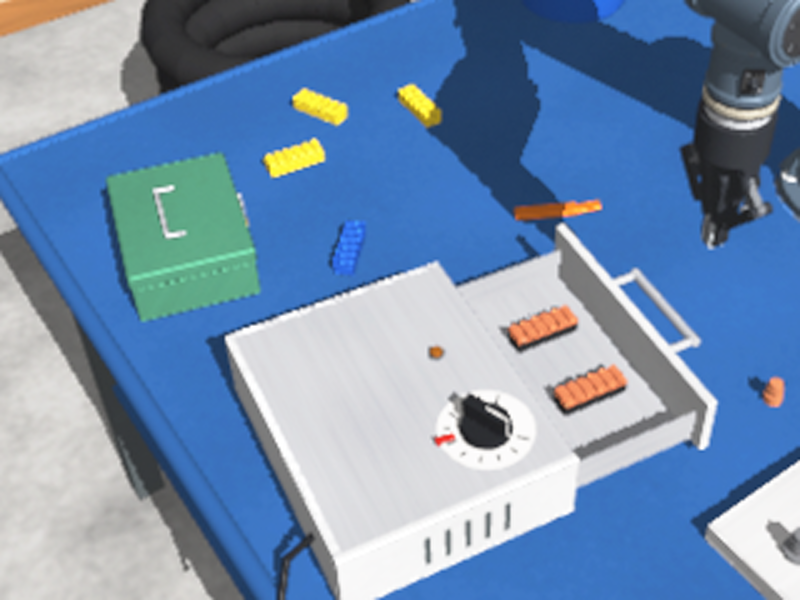

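Run:
```python
from h import *
o=np.array([0.752,0.011]);ex=np.array([.990,-.139]);ey=np.array([.139,.990])
s=shot("wrist"); 
for u,v,z in [(303,200,.07),(467,200,.07)]:
    p=ray(s,u,v,z); q=p[:2]-o; print(p,q@ex,q@ey)
p=o-0.373*ex;print(p); go([*p,0.055],ey)
```

```text
[0.43454006 0.12073725 0.07      ] -0.32953881553445824 0.06451295071311935
[ 0.41712319 -0.00461698  0.07      ] -0.32935727835207546 -0.06200868370905318
[0.38273  0.062847]
shift [0.1457 0.0455 0.0243] turn 0.0005397869053762605
```

```bash
python3 -m crank '[[0,0,0.045,0.024,0],[0,0.04,0,0,0],[0,0.04,0,0,0],[0,0.04,0,0,0],[0,0.023,0,0,0]]'
python3 -m crank '[[0,0,0,0,0],[0,0,0,0,0]]'
python3 - <<'E'
from h import *
where()
o=np.array([0.752,0.011]);ex=np.array([.990,-.139]);ey=np.array([.139,.990])
p=o-0.202*ex; go([*p,0.053],ey)
s=shot("wrist"); cv2.imwrite("pics/w18.png",s["image"])
E
```

```text
t: 30.75
tcp_pos: [0.3842, 0.0634, 0.0548]
tool_rot: [0.706, -0.05, -0.705, -0.05]
force: [0.3, -0.7, -0.2]
finger_gap: 0.003
t: 30.95
tcp_pos: [0.3837, 0.0638, 0.0569]
tool_rot: [0.705, -0.049, -0.705, -0.049]
force: [-0.4, 0.3, 0.4]
finger_gap: 0.001
t 30.95 tcp [0.3837 0.0638 0.0569] toolx [ 0. -0. -1.] tooly [-0.139 -0.99  -0.   ] toolz [-0.99   0.139 -0.   ] F [-0.4  0.3  0.4] gap 0.001 q [-0.12  0.6   2.16  0.    0.38  1.59]
shift [ 0.0039  0.001  -0.1701] turn -9.363826650421458e-05
```

View pics/w18.png

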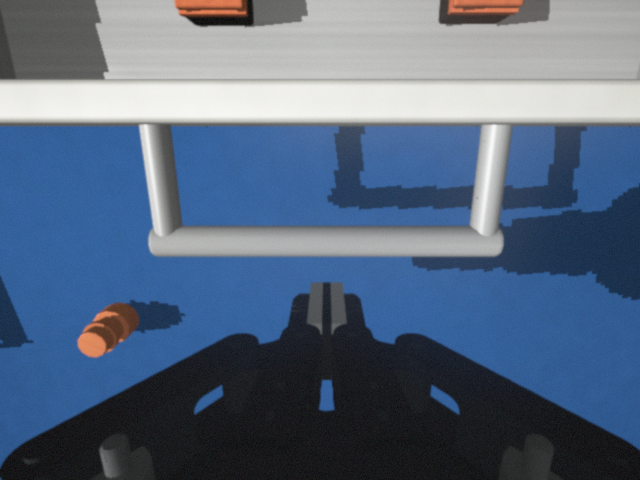

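```bash
python3 -m crank '[[0,0,0,-0.012,0],[0,0,0,-0.015,0],[0,0,0,-0.018,0],[0,0,0,-0.018,0],[0,0,0,-0.018,0]]'
python3 -m crank '[[0,0,0,-0.018,0],[0,0,0,-0.018,0],[0,0,0,-0.015,0],[0,0,0,-0.012,0],[0,0,0,-0.008,0]]'
python3 - <<'E'
from h import *
where()
o=np.array([0.752,0.011]);ex=np.array([.990,-.139]);ey=np.array([.139,.990])
p=o-0.202*ex; go([*p,0.053],ey)
s=shot("wrist"); cv2.imwrite("pics/w19.png",s["image"])
E
```

```text
t: 31.5
tcp_pos: [0.463, 0.0529, 0.0585]
tool_rot: [-0.705, 0.049, 0.706, 0.049]
force: [-2.6, 0.7, -2.5]
finger_gap: 0.0
t: 32.0
tcp_pos: [0.5347, 0.0428, 0.0585]
tool_rot: [0.706, -0.049, -0.704, -0.049]
force: [-2.1, 0.1, 1.0]
finger_gap: -0.0
t 32.0 tcp [0.5347 0.0428 0.0585] toolx [ 0.003 -0.    -1.   ] tooly [-0.139 -0.99  -0.   ] toolz [-0.99   0.139 -0.003] F [-2.1  0.1  1. ] gap -0.0 q [-0.13  0.68  1.79 -0.    0.67  1.58]
shift [ 0.0056  0.0013 -0.0177] turn 0.0004018384288206889
```

View pics/w19.png

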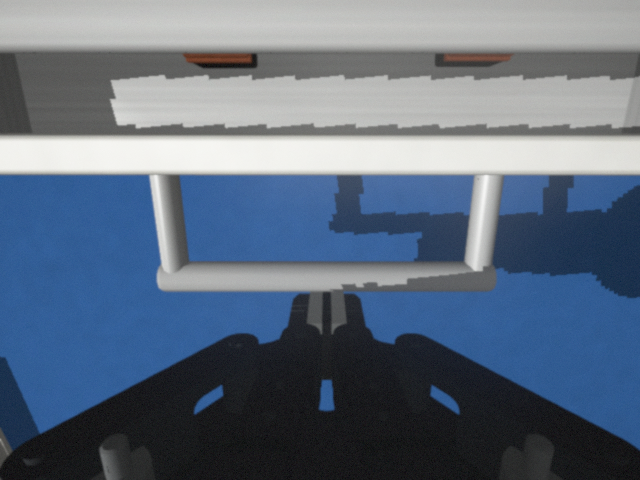

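```bash
python3 -m crank '[[0,0,0,-0.006,0],[0,0,0,-0.006,0],[0,0,0,-0.005,0]]'
python3 -m crank '[[0,0,0,-0.004,0],[0,0,0,-0.003,0]]'
python3 -m crank '[[0,0,0,-0.003,0],[0,0,0,0,0]]'
python3 - <<'E'
from h import *
where()
s=shot("wrist"); cv2.imwrite("pics/w20.png",s["image"])
E
```

```text
t: 32.35
tcp_pos: [0.5497, 0.0407, 0.0573]
tool_rot: [-0.705, 0.049, 0.706, 0.049]
force: [-1.9, 0.7, 1.4]
finger_gap: -0.002
t: 32.55
tcp_pos: [0.5569, 0.0397, 0.0571]
tool_rot: [-0.705, 0.049, 0.705, 0.049]
force: [-1.6, 0.2, 1.1]
finger_gap: 0.003
t: 32.75
tcp_pos: [0.5571, 0.0397, 0.0568]
tool_rot: [-0.703, 0.049, 0.707, 0.049]
force: [-5.8, -0.0, 4.3]
finger_gap: -0.0
t 32.75 tcp [0.5571 0.0397 0.0568] toolx [-0.006  0.001 -1.   ] tooly [-0.138 -0.99   0.   ] toolz [-0.99   0.138  0.006] F [-5.8 -0.   4.3] gap -0.0 q [-0.13  0.7   1.73 -0.    0.72  1.58]
```

View pics/w20.png

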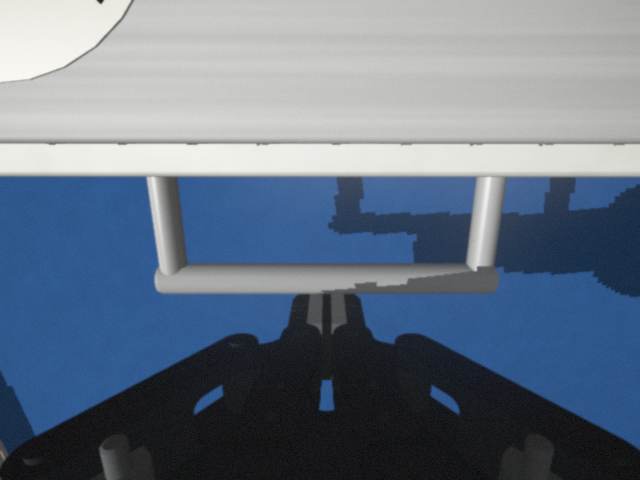

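```bash
python3 -m crank '[[0,0,0,-0.004,0],[0,0,0,-0.002,0],[0,0,0,0,0]]'
python3 -m crank '[[0,0,0,0.015,0],[0,0,0,0.025,0],[0,0,0,0,0]]'
python3 -m crank '[[0,-0.045,0,0,0],[0,-0.045,0,0,0],[0,-0.045,0,0,0],[0,-0.02,0,-0.01,0],[0,0,0,0,0]]'
python3 - <<'E'
from h import *
where()
o=np.array([0.752,0.011]);ex=np.array([.990,-.139]);ey=np.array([.139,.990])
p=o-0.11*ex+0.085*ey
go([*p,0.22],None)
s=shot("wrist"); cv2.imwrite("pics/w21.png",s["image"])
E
```

```text
t: 33.1
tcp_pos: [0.5571, 0.0397, 0.0564]
tool_rot: [-0.699, 0.049, 0.712, 0.049]
force: [-13.3, 2.4, 9.8]
finger_gap: -0.001
t: 33.4
tcp_pos: [0.5223, 0.0446, 0.0568]
tool_rot: [-0.704, 0.049, 0.707, 0.049]
force: [0.5, 0.4, 0.2]
finger_gap: 0.002
t: 33.9
tcp_pos: [0.5413, 0.0418, 0.2166]
tool_rot: [0.71, -0.05, -0.701, -0.049]
force: [0.5, 0.3, 0.4]
finger_gap: -0.0
t 33.9 tcp [0.5413 0.0418 0.2166] toolx [ 0.013 -0.002 -1.   ] tooly [-0.139 -0.99  -0.   ] toolz [-0.99   0.139 -0.013] F [0.5 0.3 0.4] gap -0.0 q [-0.13  0.43  1.66 -0.    1.03  1.58]
shift [-0.0021 -0.0838 -0.103 ] turn None
```

View pics/w21.png

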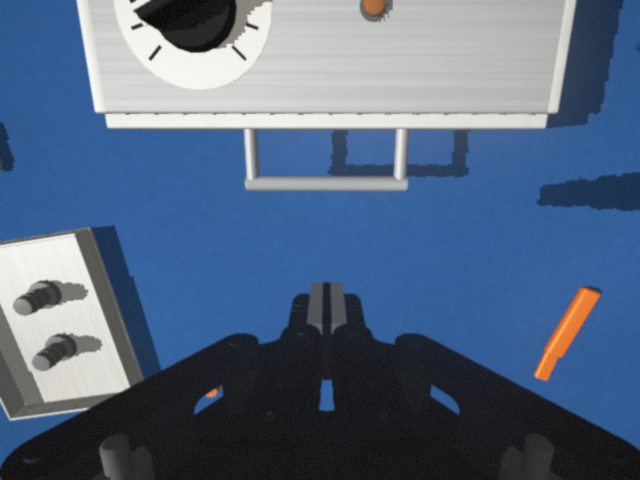

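```bash
python3 -m crank '[[0.05,-0.01,-0.022,-0.025,0],[0.05,-0.01,-0.022,-0.025,0],[0.05,0,-0.022,-0.02,0],[0.05,0,0,0,0],[0.05,0,0,0,0]]'
python3 - <<'E'
from h import *
where()
s=shot("wrist"); cv2.imwrite("pics/w22.png",s["image"])
u,v=map(int,proj(s,[0.699,0.104,.12])); print(u,v)
crop(s,"w22c",u-90,max(v-90,0),u+90,v+90,4)
E
```

```text
t: 34.45
tcp_pos: [0.6132, 0.0984, 0.2297]
tool_rot: [-0.704, 0.049, 0.707, 0.049]
force: [0.1, 0.6, -1.2]
finger_gap: 0.586
t 34.45 tcp [0.6132 0.0984 0.2297] toolx [-0.005 -0.    -1.   ] tooly [-0.138 -0.99   0.001] toolz [-0.99   0.138  0.004] F [ 0.1  0.6 -1.2] gap 0.586 q [-0.02  0.53  1.44 -0.    1.18  1.69]
301 111
```

View pics/w22c.png

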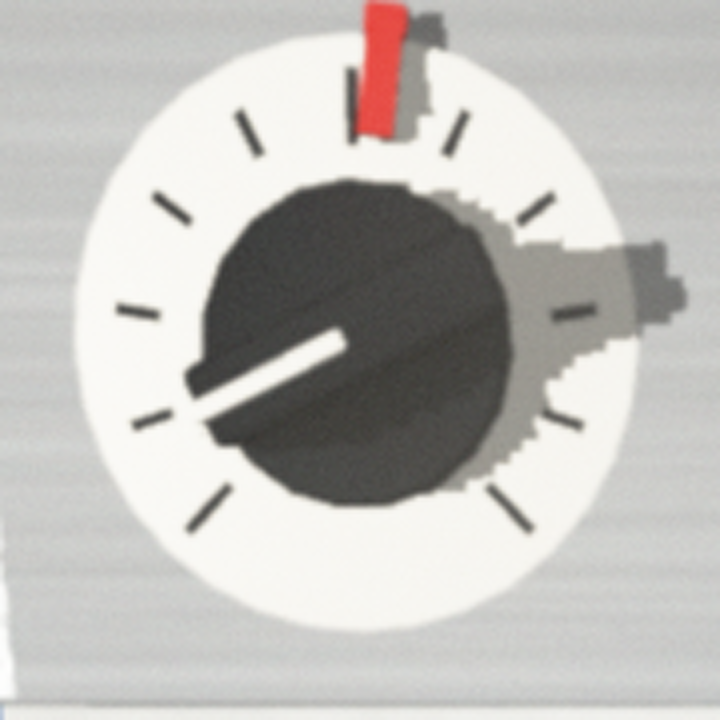

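Run:
```python
from h import *
s=shot("wrist")
P=lambda u,v,z: ray(s,211+u/4,21+v/4,z)
L=lambda a: np.degrees(np.arctan2(a[1],a[0]))
c=np.mean([P(75,325,.101),P(640,325,.101),P(356,30,.101),P(362,632,.101)],0); print("plate centre",c)
a,b=P(200,407,.134),P(343,338,.134); print("line",a,b,"ang",L(a-b),"len",np.linalg.norm(a-b))
for z in(.103,.105,.108):
    t,u=P(377,137,z),P(386,5,z); print("tab",t,"ang from c",L(t-c),"r",np.linalg.norm((t-c)[:2]),"own",L(u-t))
# line through centre check
d=(a-b)/np.linalg.norm(a-b); r=(c-b)[:2]; print("line offset from c",r[0]*d[1]-r[1]*d[0])
W=s["W"]; m=(W[...,2]>.128)&(W[...,2]<.14)&(np.hypot(W[...,0]-c[0],W[...,1]-c[1])<.04); print("wing rect",cv2.minAreaRect(W[m][:,:2].astype(np.float32)),m.sum())
d=s["range_z"];m=(W[...,2]>.1025)&(W[...,2]<.116)&(s["image"][...,2]>180)&(s["image"][...,0]<100);print("tab z",np.median(W[m],0),m.sum())
```

```text
plate centre [0.70382501 0.10478854 0.101     ]
line [0.69477507 0.12937189 0.134     ] [0.70180323 0.10528832 0.134     ] ang 106.26852648320286 len 0.025088112063960596
tab [0.73482163 0.09646599 0.103     ] ang from c -15.029378589269712 r 0.03209447467939472 own -13.19768947813143
tab [0.73445992 0.09641118 0.105     ] ang from c -15.29408520479557 r 0.031759687227003126 own -13.197689478131377
tab [0.73391735 0.09632897 0.108     ] ang from c -15.701761997363512 r 0.0312588111007375 own -13.197689478131391
line offset from c 0.0018008166412235476
wing rect ((0.7026386857032776, 0.10639708489179611), (0.014140979386866093, 0.052652161568403244), 17.667247772216797) 1949
tab z [0.7445238  0.0946395  0.10567079] 301
```

```bash
python3 -m crank '[[0.035,0,0,0,-0.149],[0.035,0,0,0,-0.149],[0.035,0,0,0,-0.149],[0.035,0,0,0,-0.149],[0.035,0,0,0,-0.149]]'
python3 -m crank '[[0.035,0,0,0,-0.149],[0.035,0,0,0,-0.149],[0.035,0,0,0,-0.149],[0.035,0,0,0,-0.149],[0.035,0,0,0,-0.149]]'
python3 -m crank '[[0.035,0,0,0,-0.149],[0.035,0,0,0,-0.149],[0.035,0,0,0,-0.149],[0.035,0,0,0,-0.06],[0.035,0,0,0,0]]'
python3 - <<'E'
from h import *
where(); a=np.radians(17.2); go([0.7026,0.1056,.2],[np.cos(a),np.sin(a)])
E
```

```text
t: 35.05
tcp_pos: [0.613, 0.0974, 0.2316]
tool_rot: [-0.674, -0.213, 0.675, -0.212]
force: [-0.4, 0.1, 0.3]
finger_gap: 0.408
t: 35.55
tcp_pos: [0.613, 0.0973, 0.2316]
tool_rot: [-0.55, -0.444, 0.551, -0.443]
force: [0.6, 0.2, -0.4]
finger_gap: 0.408
t: 36.05
tcp_pos: [0.6131, 0.0974, 0.2317]
tool_rot: [0.423, 0.567, -0.424, 0.566]
force: [0.1, 0.2, 0.2]
finger_gap: 0.407
t 36.05 tcp [0.6131 0.0974 0.2317] toolx [-0.002 -0.    -1.   ] tooly [ 0.959  0.282 -0.002] toolz [ 0.282 -0.959 -0.   ] F [0.1 0.2 0.2] gap 0.407 q [-0.02  0.52  1.44 -0.    1.18 -0.31]
shift [0.0316 0.0882 0.0174] turn -0.014502997474653556
```

```bash
python3 -m crank '[[0.035,0.01,0.03,0.006,0.015],[0.035,0.01,0.03,0.006,0],[0.035,0.01,0.028,0.005,0],[0.035,0,0,0,0],[0.035,0,0,0,0]]'
python3 - <<'E'
from h import *
where(); a=np.radians(17.2); go([0.7026,0.1056,.117],[np.cos(a),np.sin(a)])
s=shot("wrist"); cv2.imwrite("pics/w23.png",s["image"])
E
```

```text
t: 36.55
tcp_pos: [0.7026, 0.1055, 0.201]
tool_rot: [0.427, 0.564, -0.429, 0.562]
force: [0.3, -1.3, -0.5]
finger_gap: 0.409
t 36.55 tcp [0.7026 0.1055 0.201 ] toolx [-0.003 -0.    -1.   ] tooly [ 0.964  0.267 -0.003] toolz [ 0.267 -0.964 -0.001] F [ 0.3 -1.3 -0.5] gap 0.409 q [-0.01  0.68  1.22 -0.    1.24 -0.28]
shift [ 0.084   0.0002 -0.0001] turn -0.029738885782080615
```

View pics/w23.png

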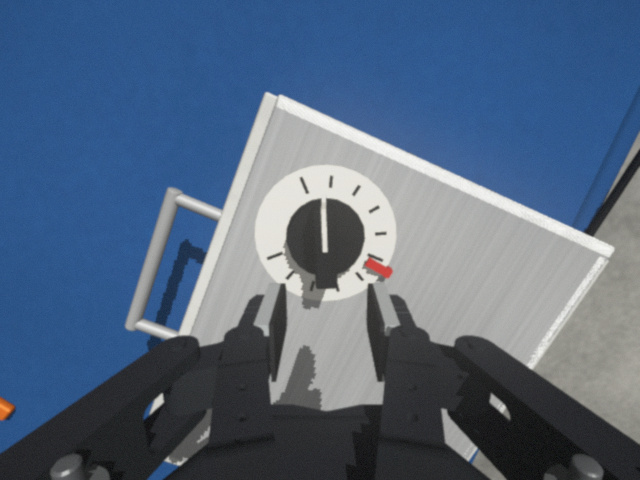

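```bash
python3 -m crank '[[0.035,0.03,0,0,-0.03],[0.035,0.03,0,0,0],[0.035,0.02,0,0,0],[0.035,0,0,0,0],[0.035,0,0,0,0]]'
python3 - <<'E'
from h import *
where(); a=np.radians(17.2); go([0.7026,0.1056,.117],[np.cos(a),np.sin(a)])
s=shot("wrist"); cv2.imwrite("pics/w24.png",s["image"])
E
```

```text
t: 37.1
tcp_pos: [0.7032, 0.1059, 0.1231]
tool_rot: [0.419, 0.569, -0.419, 0.569]
force: [-1.5, -0.8, -0.3]
finger_gap: 0.413
t 37.1 tcp [0.7032 0.1059 0.1231] toolx [ 0. -0. -1.] tooly [0.955 0.297 0.   ] toolz [ 0.297 -0.955  0.   ] F [-1.5 -0.8 -0.3] gap 0.413 q [-0.01  0.76  1.28 -0.    1.1  -0.31]
shift [ 0.0061 -0.0006  0.0001] turn 0.001462735315431507
```

View pics/w24.png

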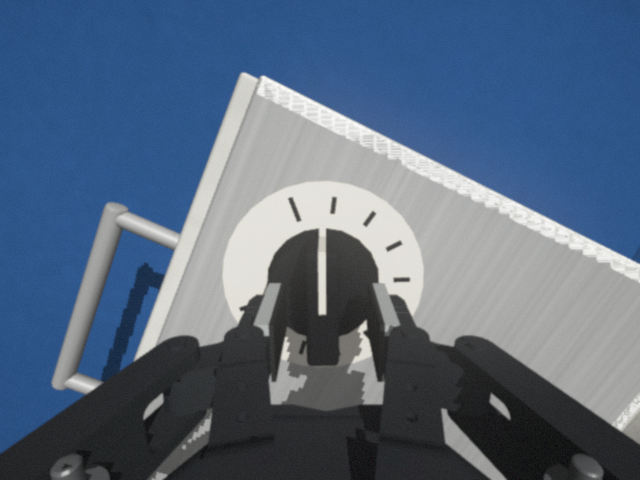

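```bash
python3 -m crank '[[0.035,0.006,0,0,0],[0.035,0,0,0,0],[0,0,0,0,0],[0,0,0,0,0],[0,0,0,0,0]]' 50
python3 -m crank '[[0,0,0,0,0.1],[0,0,0,0,0.12],[0,0,0,0,0.12],[0,0,0,0,0.12],[0,0,0,0,0.12]]'
python3 - <<'E'
from h import *
where(); a=np.radians(-105); go([0.7026,0.1056,.117],[np.cos(a),np.sin(a)])
print(manip.sense()["ft_torque"])
E
```

```text
t: 37.65
tcp_pos: [0.7016, 0.1053, 0.117]
tool_rot: [0.418, 0.571, -0.42, 0.569]
force: [-5.2, -1.3, 6.4]
finger_gap: 0.152
t: 38.15
tcp_pos: [0.7016, 0.1054, 0.117]
tool_rot: [-0.564, -0.425, 0.567, -0.424]
force: [-4.7, -1.8, 3.3]
finger_gap: 0.148
t 38.15 tcp [0.7016 0.1054 0.117 ] toolx [-0.004 -0.001 -1.   ] tooly [ 0.96  -0.279 -0.004] toolz [-0.279 -0.96   0.003] F [-4.7 -1.8  3.3] gap 0.148 q [-0.01  0.77  1.29 -0.    1.09  0.28]
shift [-0.      0.0009 -0.0005] turn 1.550280315353508
[-0.27459593  0.76207788  0.10602626]
```

```bash
python3 -m crank '[[0,0,0,0,0.13],[0,0,0,0,0.13],[0,0,0,0,0.13],[0,0,0,0,0.13],[0,0,0,0,0.13]]'
python3 -m crank '[[0,0,0,0,0.13],[0,0,0,0,0.13],[0,0,0,0,0.13],[0,0,0,0,0.13],[0,0,0,0,0.13]]'
python3 -m crank '[[0,0,0,0,0.13],[0,0,0,0,0.1],[0,0,0,0,0],[0,0,0,0,0]]'
python3 - <<'E'
from h import *
where(); a=np.radians(-105); go([0.7026,0.1056,.117],[np.cos(a),np.sin(a)])
s=shot("wrist"); cv2.imwrite("pics/w25.png",s["image"])
E
```

```text
t: 38.65
tcp_pos: [0.7017, 0.1053, 0.117]
tool_rot: [-0.67, -0.222, 0.673, -0.222]
force: [-4.4, -2.2, 4.7]
finger_gap: 0.147
t: 39.15
tcp_pos: [0.7017, 0.1052, 0.117]
tool_rot: [-0.706, 0.005, 0.709, 0.004]
force: [-4.2, -1.6, 4.8]
finger_gap: 0.148
t: 39.55
tcp_pos: [0.7017, 0.1052, 0.117]
tool_rot: [-0.701, 0.084, 0.704, 0.083]
force: [-5.8, -2.5, 5.0]
finger_gap: 0.15
t 39.55 tcp [0.7017 0.1052 0.117 ] toolx [-0.004 -0.001 -1.   ] tooly [-0.235 -0.972  0.002] toolz [-0.972  0.235  0.004] F [-5.8 -2.5  5. ] gap 0.15 q [-0.01  0.77  1.29 -0.    1.09  1.8 ]
shift [-0.     -0.0006 -0.0008] turn 0.024667331357842937
```

View pics/w25.png

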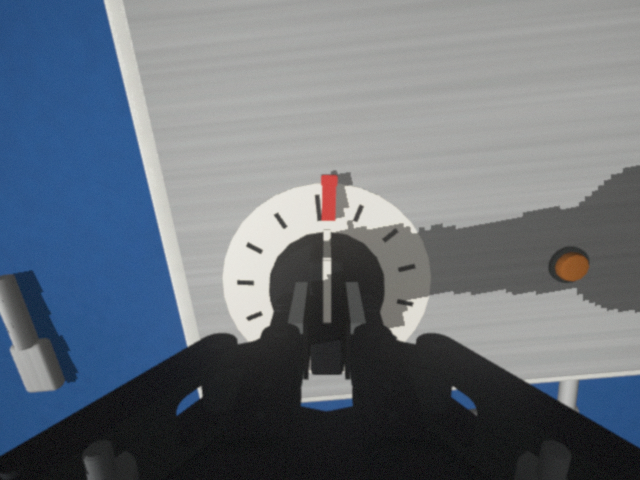

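```bash
python3 -m crank '[[0,0,0,0,0.03],[0,0,0,0,0],[0.035,0,0,0,0],[0.035,0,0,0,0],[0.035,0,0,0,0]]'
python3 -m crank '[[0.035,-0.03,0,0,0],[0.035,-0.04,0,0,0],[0.035,-0.04,0,0,0],[0.035,0,0,0.045,0],[0.035,0,0,0.04,0]]'
python3 -m crank '[[0.035,0,0,0,0],[0.035,0,0,0,0]]'
python3 - <<'E'
from h import *
where()
s=shot("wrist"); cv2.imwrite("pics/w26.png",s["image"])
u,v=map(int,proj(s,[0.702,0.105,.12])); v0=max(v-90,0);u0=max(u-90,0); print(u0,v0)
crop(s,"w26c",u0,v0,u0+180,v0+180,4)
t=shot("scene"); cv2.imwrite("pics/s26.png",t["image"])
W=s["W"]; m=(W[...,2]>.128)&(W[...,2]<.14)&(np.hypot(W[...,0]-.7026,W[...,1]-.1055)<.04); print("wing rect",cv2.minAreaRect(W[m][:,:2].astype(np.float32)),m.sum())
E
```

```text
t: 40.1
tcp_pos: [0.7041, 0.1061, 0.1163]
tool_rot: [0.701, -0.094, -0.7, -0.094]
force: [0.2, 0.7, 0.2]
finger_gap: 0.408
t: 40.6
tcp_pos: [0.6224, 0.1285, 0.2282]
tool_rot: [0.703, -0.094, -0.699, -0.095]
force: [0.2, -0.2, -0.8]
finger_gap: 0.407
t: 40.8
tcp_pos: [0.6212, 0.1289, 0.2266]
tool_rot: [0.701, -0.094, -0.701, -0.094]
force: [-0.0, 0.2, 0.2]
finger_gap: 0.409
t 40.8 tcp [0.6212 0.1289 0.2266] toolx [ 0.001  0.    -1.   ] tooly [-0.263 -0.965 -0.   ] toolz [-0.965  0.263 -0.001] F [-0.   0.2  0.2] gap 0.409 q [ 0.03  0.55  1.41 -0.    1.18  1.87]
241 22
wing rect ((0.7032737731933594, 0.10591947287321091), (0.013971452601253986, 0.0518614687025547), 74.71065521240234) 1914
```

View pics/w26c.png

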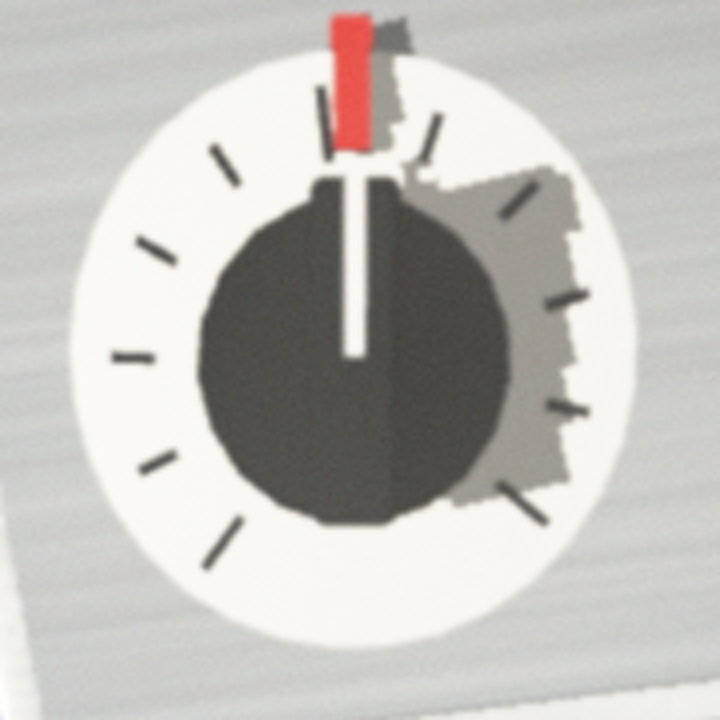

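View pics/s26.png

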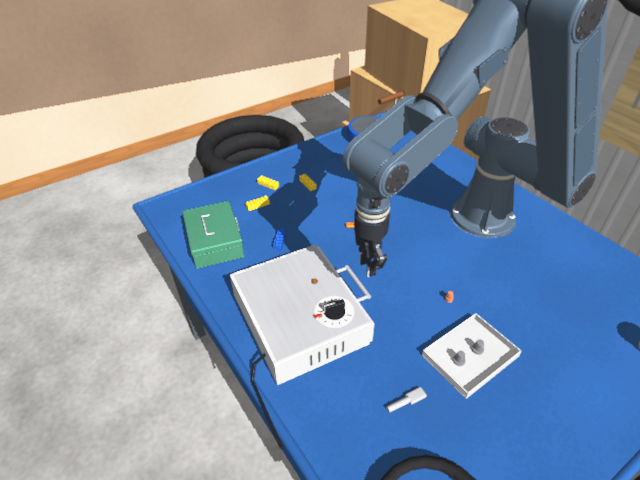

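Run:
```python
from h import *
s=shot("scene"); W=s["W"]
m=(abs(W[...,2]-0.074)<0.012)&(W[...,0]>0.5)&(W[...,0]<0.585)&(abs(W[...,1])<0.12)&(s["image"].min(-1)>110)
print("handle now",np.nanmedian(W[m],0),m.sum())
print(manip.sign_off())
```

```text
handle now [0.57674127 0.03130844 0.07495926] 141
the job is handed in; nothing more can be done
None
```

I did the whole job and handed it in at about 41 s. No verdict was reported.

- **Plugs:** I pulled the drawer out about 15 cm. Both grey plugs now stand in the aluminium tray, and the last scene picture shows them there.
- **Blocks:** Only two red-brown pedal blocks were on the cart. One was knocked about 5 cm aside before I picked it up, so I found its new position first. Both lay flat and apart on the drawer floor before I closed it. The blue and yellow look-alikes were left alone.
- **Drawer:** I pushed it in until the force rose to about 13 N with no further movement. Afterwards the handle bar read about 2 mm from its starting position in x. That is within the roughly 2 mm calibration error and under the 6 mm limit.
- **Thermostat:** I turned the knob about 122° clockwise. The close-up after letting go shows the white pointer in line with the red tab, within about 1° by eye. The wing measured −15.3°, against a tab estimate of −15° to −16°.
- **Bystanders:** The kickstand foot, pump adaptor and tyre lever were not touched. In the last scene picture the foot and adaptor stand where they started; the arm hides most of the tyre lever.

My two readings of the tab's angle, −13° from its own edges and −15° to −16° from the knob centre, differed by up to about 3°, which is inside the 8° tolerance. The overview cameras disagreed by up to about 1 cm on block positions, so I used the wrist camera for grasping.

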